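# Set a round bar in the swing-arm hold-in

## Robot

A 7-joint arm with a two-finger parallel gripper is mounted at the origin on the work surface. World frame = base frame: x ahead of the robot, y to its left, z up, the work surface at z = 0. Lengths are in m, angles in rad, forces in N, time in s.
With the tool pointing down it reaches from about 0.375 to 0.925 m from the base axis. Payload 3.1 kg.
Tool frame: the origin (TCP) lies midway between the tips of the shut fingers; the grasp point (between the pads) lies 19 mm behind it; z points along the fingers, y is the direction in which the jaws open and shut (so a half turn about z gives the same grasp; the last joint's range is limited). The gripper opens to 85 mm and grips with 20 to 120 N. Pads are 22 mm wide; open, the fingers measure 114 mm over their backs; the gripper's body (76 mm by 85 mm) begins 54 mm behind the grasp point. The pads swing forward as they close: fully open they stand 13 mm farther back than shut.
Start: joints at [1.036, 0.383, 0.044, 1.598, -0.018, 1.161, -0.05], TCP at [0.275, -0.589, 0.231] pointing down, gripper open.
Joint ranges: [-2.61, 2.61], [-0.41, 2.15], [-1.48, 1.57], [0, 2.5], [-1.57, 4.71], [0.05, 1.97], [-2.85, 2.85]. Speed limits (rad/s): [2.79, 2.79, 3.14, 3.14, 3.14, 3.14, 3.14].

## Interface

Orientations are given as [roll, pitch, yaw] about the fixed x, y, z axes, in that order (R = Rz(yaw) Ry(pitch) Rx(roll)).
In Python, from cell import arm gives the robot as it stands.
- The arm moves only by the tool step_arm, never from a script. Its argument "series" is a list of rows, each a list of 3 entries, a list of its own where there are three numbers: the shift along the tool's x, y, z in cm, then the turn, a rotation vector about the tool's x, y, z in rad, then the opening, from 0 (shut) to 1 (fully open). A call has exactly 5 rows; each row is the pose to reach, as a shift and turn from the pose commanded when the call began, along the tool's axes at that moment; what a row does not reach only later rows make up. A row lasts 1/12 s, in which the tool goes at most 41.7 mm and 7.16 degrees, less where a joint would pass 70% of its speed; a pose out of reach is approached as far as the arm can. A call with a gripper value outside its range is refused whole. The fingers move at their own pace and stop on an object; the grip force is fixed at half the most. Time passes only in rows, so rows that repeat a pose let the fingers close, or fill a call up. It gives the time, the measured TCP pose, the force and the opening at its end, in the units of the state.
- arm.get_state(): the state, without advancing time (a new reading comes with each control period).
- arm.camera(name): name is "scene" or "top" or "wrist"; returns (picture, depth): 400x640x3 uint8, red, green, blue; 400x640 float32, m along the optical axis (not along the pixel's ray), 0 where there is no reading.
- arm.calibration(name): a dict with "K" (3x3 intrinsics, pixels), "rvec" (rotation vector, rad) and "tvec" (3), from world to camera coordinates, as OpenCV has them. Camera axes: x right, y down, z forward; pixel columns grow to the right and rows downward; lengths in m; the calibration is good to about 2 mm. A picture is of the moment at which its call begins: read the wrist's pose just before it. calibration takes no time and is no camera call; for the wrist camera it gives the pose at the moment of the call.
- arm.job_done(): hands the job in, once; it reports no verdict.
The state is a dict: "time_s": time; "qpos": joint angles; "qvel": joint speeds; "joint_efforts": joint torques, N m; "position": TCP position; "ee_rot": TCP orientation; "ft_force": force on the tool from outside, world axes, zero at the start; "wrist_torque": the same for the moment, N m; "gripper_width": opening from 0.0 (shut) to 1.0 (fully open).
Only numpy, scipy, OpenCV 4.12 (cv2) and the standard library are available. Lean on these libraries where they do the work, as an engineer would, in place of code of your own. Each camera call takes 0.05 s, during which the arm holds its last target.

## Task

Get the round bar ready for filing: swing the hold-in arm well clear, about square to the fence or further, roll the bar along the bench (do not lift or just drag it) until it lies flush along the fence, then swing the arm back until its spring plunger presses on the bar and is pushed in about halfway, not bottomed out. Let go and leave it nipped so, going gently and leaving the other things on the bench where they lie.

Things in the scene. Friction and masses are not known exactly. Their poses are not given: they have to be found in the camera images.
- jig: Dark steel hold-in jig fixed to the bench. Origin: on the bench at the foot of the fence's front face. x runs along the fence, y from the bar's side into the fence, z up. Fence face: plane y = 0, x -90 to +180, 45 high, 25 thick. Foot under the post: x 130 to 180, y -110 to 0, 12 high. The bar belongs against the fence with its middle at x = 0 (within 50), y = -18.
- swing: Aluminium hold-in arm on a stiff upright hinge; friction holds it, about 11 N at the knob moves it. Origin on the hinge, z = 66. Its x points from the free end to the hinge: parallel to the jig's x with the arm along the fence, turned anticlockwise (seen from above) as it swings clear; stops at -0.12 and 1.75 rad. Arm 22 wide, z 59 to 73; a 26 x 26 head under its free end reaches down to z = 7.
- pivot (a point): Point on the hinge axis of the arm, on its post at jig x = 150, y = -80, at the height of the middle of the knob (z = 95).
- knob (a point): Middle of the black round knob, 20 diameter, that stands on top of the arm's free end, 150 from the hinge axis, z from 79 to 111; this point is at z = 95. Grip it from above.
- head (a point): Where the spring plunger sits in the head: middle of the head at z = 18. The plunger's rubber tip, 20 diameter, points out along the arm's own +y, to the fence when the arm is in. How far it stands out differs each time: 44 to 58 from this point with the spring out. Travel 12: 1.4 N starts it, 5.6 N is halfway, 9.8 N fully in, so find the touch by feel.
- bar: Plain aluminium round bar, 36 diameter, 130 long, 0.25 to 0.5 kg, lying on the bench on the open side of the jig; x along its axis. Its origin lies on its skin and turns as it rolls (at the start it is underneath and z points up): use bar_center.
- bar_center (a point): Middle of the bar, on its axis, 18 above the bench
- file: Bystander, leave alone: flat file, 210 long, dark wooden handle. Origin at its underside.
- nut: Bystander, leave alone: square steel nut, 30 wide, 16 high, lying near the post inside the swing of the arm's head, low enough for the arm to pass over. Origin at its underside.
- jar: Bystander, leave alone: small closed amber jar, 52 diameter, 65 high, behind the fence. Origin at its underside.
- offcut: Bystander, leave alone: rectangular steel offcut 70 x 30 x 20, behind the fence. Origin at its underside.
- screwdriver: Bystander, leave alone: screwdriver with wooden handle, lying on the bench to the right of the bar. Origin at its underside.
- block: Bystander, leave alone: pale wooden block 80 x 50 x 40, beyond the post. Origin at its underside.
Things that resemble listed ones, but are neither listed nor needed, are in the scene too. Leave any blue, green or turquoise look-alike of the bar alone.

How it is judged:
On the way, in this order (a step that is already met when the one before it is completed fails the run):
1. the arm is swung clear (hinge beyond 1.15 rad from the fence's line) with the bar not yet at the fence (angle between the x axis of swing and the x axis of jig, either way round above 1.15 rad and y of bar_center in the frame of jig below -0.1 m), for 0.1 s.
2. the bar rolls, rather than being dragged (turned over by at least 1.2 rad about its axis), with the arm still clear (angle between bar's own z axis and vertical above 1.2 rad and angle between the x axis of swing and the x axis of jig, either way round above 0.5 rad), for 0.05 s.
3. the bar lies along the fence, still, with the arm still clear of it (y of bar_center in the frame of jig between -0.0215 and -0.014 m and angle between the x axis of bar and the x axis of jig, either way round below 0.05 rad and x of bar_center in the frame of jig between -0.05 and 0.05 m and linear speed of bar below 0.02 m/s and angle between the x axis of swing and the x axis of jig, either way round above 0.5 rad), for 0.2 s.
4. the plunger presses on the bar (y of bar_center in the frame of jig between -0.0215 and -0.014 m and angle between the x axis of bar and the x axis of jig, either way round below 0.05 rad and x of bar_center in the frame of jig between -0.05 and 0.05 m and contact force between swing and bar between 3 and 8.3 N), for 0.2 s.
At the end, for the whole second after the job is handed in: The bar rests on the bench against the fence (axis 14 to 21.5 mm from its face, within 0.05 rad of parallel, middle within 50 mm of the jig's), the arm within 0.2 rad of the fence's line, its plunger pressing on the bar with 3.0 to 8.3 N (2.5 to 9.5 mm of 12 mm travel) (all of step 4 and linear speed of bar below 0.01 m/s and angle between the x axis of swing and the x axis of jig, either way round below 0.2 rad); the robot touches nothing.
It fails at once if the bar is lifted off the bench (10 mm) (height (world z) of bar_center above 0.028 m).
It fails at once if the bar is rammed into the fence or the arm (over 40 N) (contact force between bar and jig above 40 N).
It fails at once if a bystander is moved more than 25 mm (distance of any of file, nut, jar, offcut, screwdriver, block from where it was at the start of the episode above 0.025 m).
It also fails if it takes over 72 s, if anything falls off the work surface, if the arm or the gripper's body presses on something with over 40 N, if the wrist force passes 120 N, or if a joint passes its speed limit or range.

## Working session

There is one attempt and no reset: what is moved stays moved. The work goes in short steps, Python scripts to look and compute and a tool call to move; the robot and the scene stay as the last step left them, time stands still between calls to the robot, and variables do not carry over. Pictures are saved under pics/ and viewed, and the job is handed in when it is done.

Besides the shell and the picture viewer there is one more tool, called after "Emit:" as a command line: name --argument value ..., lists and objects as JSON in quotes. step_arm: Moves the arm, as the interface text tells. Its arguments: {"type":"object","properties":{"series":{"type":"array"}},"required":["series"]}

```bash
mkdir -p pics; ls
cat > h.py <<'E'
import numpy as np, cv2
from cell import arm
from scipy.spatial.transform import Rotation as R
def grab(n,tag):
    p,d=arm.camera(n); cv2.imwrite(f'pics/{tag}.png',p[:,:,::-1]); np.save(f'pics/{tag}.npy',d); return p,d
def cal(n):
    c=arm.calibration(n); return np.array(c['K']),R.from_rotvec(np.ravel(c['rvec'])).as_matrix(),np.ravel(c['tvec'])
def ray(n,u,v,z):
    K,Rm,t=cal(n); o=-Rm.T@t; d=Rm.T@np.linalg.inv(K)@np.array([u,v,1.]); return o+d*(z-o[2])/d[2]
def proj(n,P):
    K,Rm,t=cal(n); c=Rm@np.asarray(P)+t; return (K@c/c[2])[:2]
def cloud(n,d):
    K,Rm,t=cal(n); v,u=np.mgrid[:400,:640]; c=np.stack([(u-K[0,2])/K[0,0]*d,(v-K[1,2])/K[1,1]*d,d],-1)
    return (c-t)@Rm
E
python3 - <<'E'
from h import *
print(arm.get_state())
for n in('scene','top'):
    grab(n,n+'0'); print(n,cal(n))
E
```

```text
pics
{'time_s': 0.0, 'qpos': array([ 1.03621833,  0.38386153,  0.04385172,  1.59958527, -0.01792479,
        1.16118874, -0.04988186]), 'qvel': array([ 0.0003567 ,  0.00115855, -0.00187226, -0.00202953,  0.00064771,
       -0.00120928,  0.00166272]), 'joint_efforts': array([ 6.65490861e-04, -4.33457351e+01,  1.02472778e+00, -2.49513674e+01,
        1.05715854e-02,  1.14671010e-02,  7.42767043e-06]), 'position': array([ 0.2745551 , -0.58812453,  0.22986506]), 'ee_rot': array([-3.13894565e+00,  1.27368684e-04,  4.36849502e-01]), 'ft_force': array([-0.13496016, -0.05532097,  0.42190356]), 'wrist_torque': array([-0.02341725, -0.00189076,  0.04768718]), 'gripper_width': 0.9974631881234606}
scene (array([[383.15240406,   0.        , 318.66412459],
       [  0.        , 383.15240406, 202.53152527],
       [  0.        ,   0.        ,   1.        ]]), array([[-0.1784436 ,  0.98394049,  0.00435746],
       [ 0.72158809,  0.13387254, -0.67925605],
       [-0.66893087, -0.11806461, -0.73388844]]), array([ 0.16869092, -0.32084134,  1.38122065]))
top (array([[383.81825355,   0.        , 321.41321943],
       [  0.        , 383.81825355, 205.11008965],
       [  0.        ,   0.        ,   1.        ]]), array([[-0.02582406, -0.99949712,  0.01840176],
       [-0.99319023,  0.02356047, -0.11409673],
       [ 0.1136058 , -0.02122289, -0.99329921]]), array([-0.0527925 ,  0.56206151,  1.24534484]))
```

View pics/scene0.png

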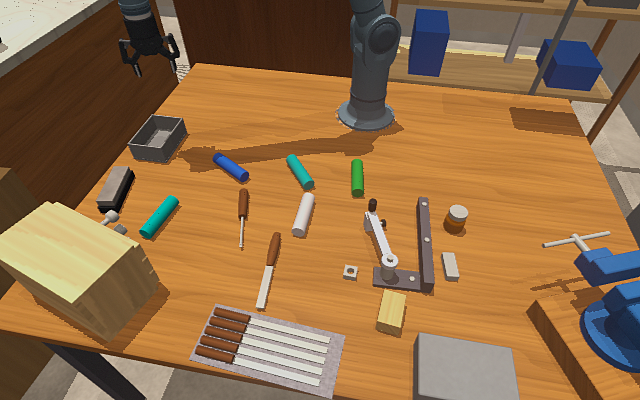

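View pics/top0.png

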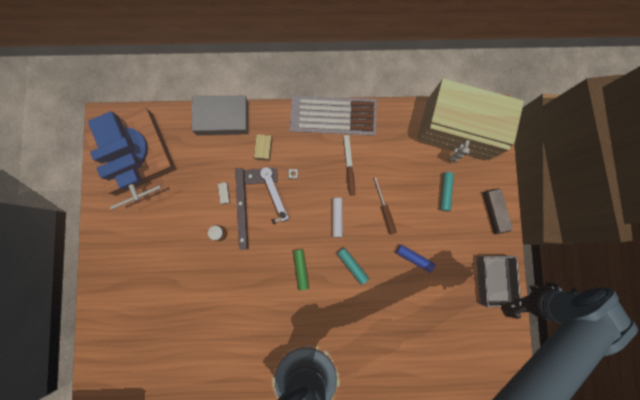

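Run:
```python
from h import *
p=cv2.imread('pics/top0.png'); cv2.imwrite('pics/topc.png',cv2.resize(p[130:300,200:420],None,fx=3.5,fy=3.5,interpolation=cv2.INTER_CUBIC))
d=np.load('pics/top0.npy'); C=cloud('top',d)
hsv=cv2.cvtColor(p,cv2.COLOR_BGR2HSV)
# heights map region
Z=C[...,2]
for nm,(r0,r1,c0,c1),(z0,z1) in [('fence',(160,255,225,255),(0.035,0.055)),('bar',(190,245,325,350),(0.02,0.05)),('arm',(160,225,255,295),(0.064,0.082)),('knob',(200,228,268,295),(0.1,0.125))]:
    m=np.zeros(Z.shape,bool); m[r0:r1,c0:c1]=True; m&=(Z>z0)&(Z<z1)
    P=C[m]; print(nm,len(P),P.mean(0).round(4),P.min(0).round(4),P.max(0).round(4))
    if len(P)>5:
        rc=cv2.minAreaRect((P[:,:2]*1000).astype(np.float32)); print(rc, cv2.boxPoints(rc).round(1).tolist())
```

```text
fence 655 [0.5535 0.1989 0.0442] [0.4218 0.1819 0.0352] [0.6908 0.2183 0.0532]
((555.9871215820312, 199.77978515625), (269.5892333984375, 26.375896453857422), 2.398104190826416) [[420.79998779296875, 207.3000030517578], [421.8999938964844, 181.0], [691.2000122070312, 192.1999969482422], [690.0999755859375, 218.60000610351562]]
bar 416 [ 0.5197 -0.1176  0.0317] [ 0.4564 -0.1364  0.0201] [ 0.5844 -0.0996  0.0401]
((520.4098510742188, -117.96075439453125), (33.90194320678711, 127.56643676757812), 88.35243225097656) [[456.20001220703125, -133.10000610351562], [583.7000122070312, -136.6999969482422], [584.7000122070312, -102.9000015258789], [457.1000061035156, -99.19999694824219]]
arm 353 [0.611  0.0914 0.0726] [0.5166 0.0519 0.0655] [0.6822 0.131  0.0816]
((600.7708740234375, 83.11079406738281), (176.79779052734375, 36.37093734741211), 24.309234619140625) [[512.7000122070312, 63.29999923706055], [527.7000122070312, 30.100000381469727], [688.7999877929688, 102.9000015258789], [673.7999877929688, 136.10000610351562]]
knob 33 [0.5247 0.0581 0.1093] [0.5175 0.0493 0.1016] [0.5332 0.068  0.1144]
((525.3516235351562, 58.628631591796875), (18.763212203979492, 15.647895812988281), 89.6710205078125) [[517.5, 49.29999923706055], [533.0999755859375, 49.20000076293945], [533.2000122070312, 68.0], [517.5999755859375, 68.0999984741211]]
```

View pics/topc.png

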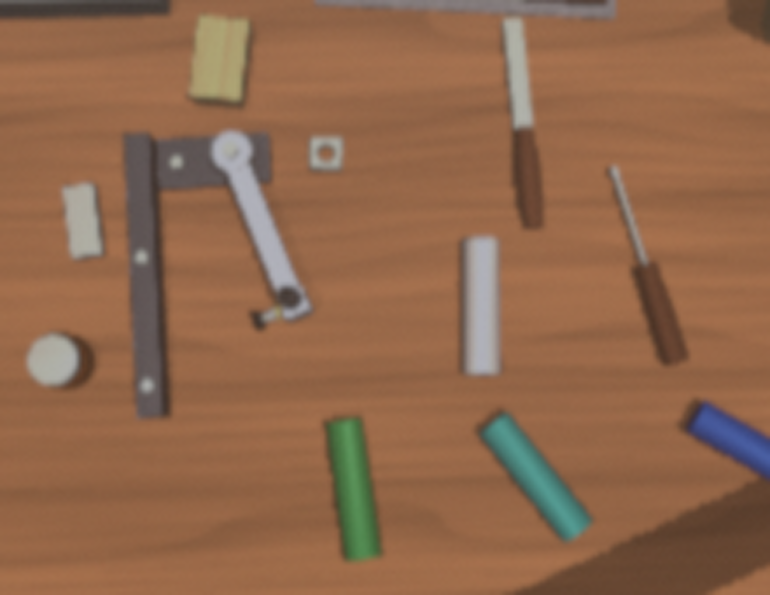

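The silver-white bar at top-view pixel (337,217) is the plain aluminium one. The others are green (301,269), teal (352,265) and (447,190), and blue (415,258), so they are look-alikes. The crop confirms it.

Run:
```python
from h import *
print('hinge cap', ray('top',200+231/3.5,130+150/3.5,.08), 'tip',ray('top',200+257/3.5,130+320/3.5,.022),'knob',ray('top',200+289/3.5,130+296/3.5,.111))
print('nut',ray('top',200+326/3.5,130+153/3.5,.016),'file',ray('top',200+535/3.5,130+227/3.5,.01),ray('top',200+514/3.5,130+18/3.5,.005))
# scene cross-check
s=cv2.imread('pics/scene0.png'); cv2.imwrite('pics/scenec.png',cv2.resize(s[150:330,260:480],None,fx=3.5,fy=3.5,interpolation=cv2.INTER_CUBIC))
for P in [(.525,.0585,.111),(.6648,.1111,.08),(.5116,.1847,.045),(.4219,.181,.045),(.5204,-.118,.036)]: print(P,proj('scene',P).round(1))
st=arm.get_state(); Rt=R.from_euler('xyz',st['ee_rot']).as_matrix()
print(Rt.round(3)); print('to knob hover tool cm',Rt.T@(np.array([.525,.0585,.17])-st['position'])*100)
```

```text
hinge cap [0.66417379 0.11046105 0.08      ] tip [0.51085459 0.09443257 0.022     ] knob [0.52488148 0.05650614 0.111     ]
nut [0.67220151 0.02629588 0.016     ] file [ 0.59576    -0.17514064  0.01      ] [ 0.80660724 -0.16214132  0.005     ]
(0.525, 0.0585, 0.111) [372.8 198.6]
(0.6648, 0.1111, 0.08) [389.4 255.4]
(0.5116, 0.1847, 0.045) [419.6 219.1]
(0.4219, 0.181, 0.045) [418.3 194.2]
(0.5204, -0.118, 0.036) [303.6 207.9]
[[ 0.906  0.423 -0.001]
 [ 0.423 -0.906  0.002]
 [-0.    -0.002 -1.   ]]
to knob hover tool cm [ 50.05079144 -47.98212455   6.11111966]
```

View pics/scenec.png

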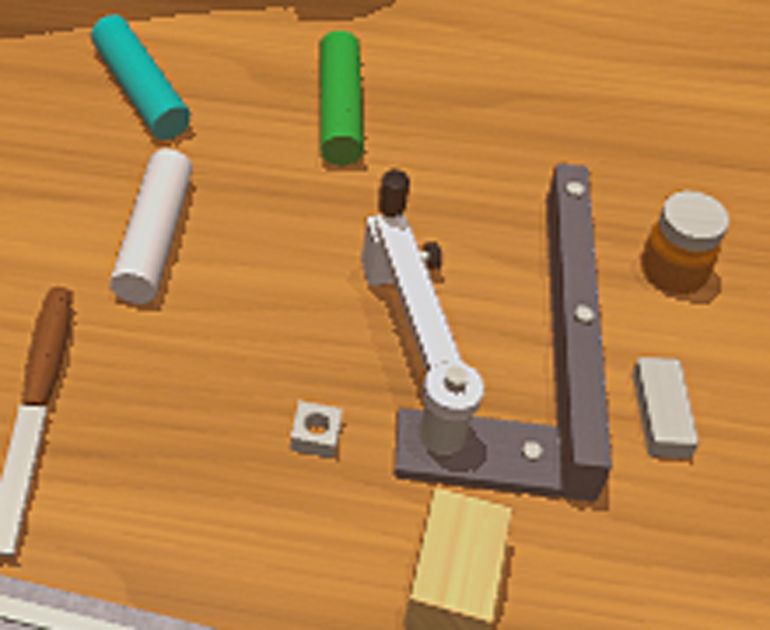

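Emit:
step_arm --series '[[[2.8, -2.7, 0], [0, 0, 0], 1], [[5.6, -5.4, 0], [0, 0, 0], 1], [[8.4, -8.1, 0], [0, 0, 0], 1], [[11.2, -10.8, 0], [0, 0, 0], 1], [[14, -13.5, 0], [0, 0, 0], 1]]'

```text
time_s: 0.52
position: [0.3447, -0.4053, 0.2307]
ee_rot: [-3.141, 0.0, 0.436]
ft_force: [0.4, 0.5, -0.6]
gripper_width: 1.003
```

Emit:
step_arm --series '[[[2.8, -2.7, 0], [0, 0, 0], 1], [[5.6, -5.4, 0], [0, 0, 0], 1], [[8.4, -8.1, 0], [0, 0, 0.02], 0.8], [[11.2, -10.8, 0], [0, 0, 0.04], 0.8], [[14, -13.5, 0], [0, 0, 0.08], 0.8]]'

```text
time_s: 0.93
position: [0.4143, -0.2239, 0.2309]
ee_rot: [-3.141, 0.001, 0.355]
ft_force: [0.3, 0.2, 0.4]
gripper_width: 0.801
```

Emit:
step_arm --series '[[[2.8, -2.7, 0], [0, 0, 0], 0.7], [[5.6, -5.4, 0], [0, 0, 0], 0.7], [[8.4, -8.1, 1], [0, 0, 0], 0.7], [[11.2, -10.8, 2], [0, 0, 0], 0.7], [[14, -13.5, 3], [0, 0, 0], 0.7]]'

```text
time_s: 1.35
position: [0.4987, -0.0488, 0.2009]
ee_rot: [3.141, -0.0, 0.356]
ft_force: [0.3, -0.1, -0.1]
gripper_width: 0.698
```

```bash
cat >> h.py <<'E'
def tocm(P):
    st=arm.get_state(); Rt=R.from_euler('xyz',st['ee_rot']).as_matrix()
    return (Rt.T@(np.asarray(P)-st['position'])*100).round(2)
def brief():
    st=arm.get_state(); print({k:np.round(st[k],3) for k in('time_s','qpos','position','ee_rot','ft_force','wrist_torque','gripper_width')})
E
python3 - <<'E'
from h import *
brief(); print(tocm([.525,.0575,.14]))
E
```

```text
{'time_s': np.float64(1.35), 'qpos': array([ 0.382,  0.159, -0.396,  1.964,  0.071,  1.032, -1.26 ]), 'position': array([ 0.499, -0.049,  0.201]), 'ee_rot': array([ 3.141, -0.   ,  0.356]), 'ft_force': array([ 0.306, -0.066, -0.073]), 'wrist_torque': array([ 0.02 , -0.014,  0.033]), 'gripper_width': np.float64(0.698)}
[ 6.17 -9.05  6.09]
```

Emit:
step_arm --series '[[[2, -3, 1], [0, 0, 0], 0.7], [[4.2, -6, 2], [0, 0, 0], 0.7], [[6.2, -9, 3], [0, 0, 0], 0.7], [[6.2, -9, 4], [0, 0, 0], 0.7], [[6.2, -9, 4], [0, 0, 0], 0.7]]'

```text
time_s: 1.77
position: [0.5231, 0.0588, 0.1589]
ee_rot: [-3.139, 0.004, 0.363]
ft_force: [-1.0, -1.1, -0.7]
gripper_width: 0.702
```

Run:
```python
from h import *
brief(); print(tocm([.525,.0575,.081])); print(proj('wrist',[.525,.0575,.111]))
grab('wrist','w1')
```

```text
{'time_s': np.float64(1.767), 'qpos': array([ 0.219,  0.272, -0.461,  1.939,  0.143,  0.968, -1.516]), 'position': array([0.523, 0.059, 0.159]), 'ee_rot': array([-3.139,  0.004,  0.363]), 'ft_force': array([-1.012, -1.1  , -0.664]), 'wrist_torque': array([ 0.002,  0.101, -0.01 ]), 'gripper_width': np.float64(0.702)}
[0.16 0.21 7.79]
[319.202871   220.24130676]
```

View pics/w1.png

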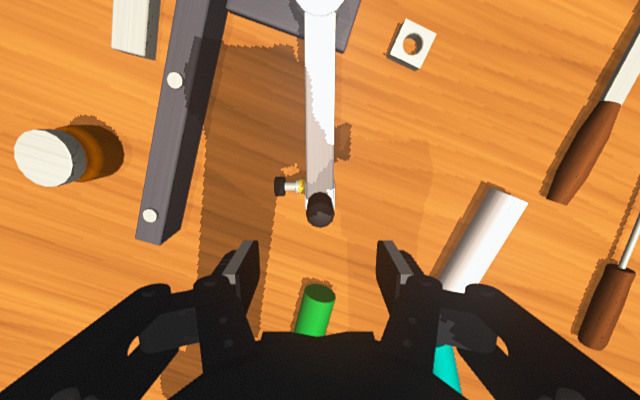

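The knob is at (320,210) and the plunger tip at (275,186). The jaws straddle the knob.

Run:
```python
from h import *
K,Rm,t=cal('wrist'); print(-Rm.T@t,K[0,0])
k=ray('wrist',319.5,213,.111);tp=ray('wrist',274,186,.018);print('knob',k,'tip',tp)
piv=np.array([.6645,.111]); 
for kk in (k[:2],np.array([.525,.0575])):
    x=piv-kk; print(np.linalg.norm(x),np.arctan2(x[1],x[0])); x/=np.linalg.norm(x); y=np.array([-x[1],x[0]]); print('L',(tp[:2]-kk)@y, (tp[:2]-kk)@x)
```

```text
[0.5866192  0.07886523 0.3024608 ] 293.4956683806468
knob [0.53019628 0.05635067 0.111     ] tip [0.51311444 0.09753285 0.018     ]
0.14499668737632657 0.3864477940045437
L 0.04458330089899471 -0.00030052687103745507
0.14940716180959998 0.36621275770855
L 0.041634279977050236 0.0032376098574670017
```

Emit:
step_arm --series '[[[0.1, 0.1, 2], [0, 0, 0], 0.7], [[0.1, 0.1, 4], [0, 0, 0], 0.7], [[0.1, 0.1, 6], [0, 0, 0], 0.7], [[0.1, 0.1, 7.6], [0, 0, 0], 0.7], [[0.1, 0.1, 7.6], [0, 0, 0], 0.7]]'

```text
time_s: 2.23
position: [0.5234, 0.0517, 0.0823]
ee_rot: [-3.141, 0.007, 0.353]
ft_force: [-0.8, -0.6, -0.1]
gripper_width: 0.7
```

Emit:
step_arm --series '[[[0.2, -0.4, 0], [0, 0, 0], 0.7], [[0.2, -0.4, 0], [0, 0, 0], 0.5], [[0.2, -0.4, 0], [0, 0, 0], 0.4], [[0.2, -0.4, 0], [0, 0, 0], 0.3], [[0.2, -0.4, 0], [0, 0, 0], 0.3]]'

```text
time_s: 2.65
position: [0.5278, 0.0594, 0.0864]
ee_rot: [3.141, -0.002, 0.357]
ft_force: [0.9, -0.7, -0.1]
gripper_width: 0.301
```

Emit:
step_arm --series '[[[0, 0, 0], [0, 0, 0], 0.25], [[0, 0, 0], [0, 0, 0], 0.2], [[0, 0, 0], [0, 0, 0], 0.15], [[0, 0, 0], [0, 0, 0], 0.1], [[0, 0, 0], [0, 0, 0], 0.1]]'

```text
time_s: 3.07
position: [0.5275, 0.059, 0.0862]
ee_rot: [3.141, -0.001, 0.356]
ft_force: [-2.1, -1.4, 5.3]
gripper_width: 0.213
```

Run:
```python
from h import *
brief()
```

```text
{'time_s': np.float64(3.067), 'qpos': array([ 0.185,  0.38 , -0.432,  1.98 ,  0.215,  0.824, -1.581]), 'position': array([0.528, 0.059, 0.086]), 'ee_rot': array([ 3.141e+00, -1.000e-03,  3.560e-01]), 'ft_force': array([-2.146, -1.367,  5.304]), 'wrist_torque': array([-0.284,  0.257,  0.072]), 'gripper_width': np.float64(0.213)}
```

Emit:
step_arm --series '[[[0.03, 0.93, 0], [0, 0, -0.064], 0.1], [[0.12, 1.86, 0], [0, 0, -0.128], 0.1], [[0.27, 2.79, 0], [0, 0, -0.192], 0.1], [[0.48, 3.7, 0], [0, 0, -0.256], 0.1], [[0.74, 4.59, 0], [0, 0, -0.32], 0.1]]'

```text
time_s: 3.48
position: [0.5482, 0.0216, 0.0862]
ee_rot: [-3.137, 0.001, 0.678]
ft_force: [-6.3, 2.8, 8.8]
gripper_width: 0.211
```

Emit:
step_arm --series '[[[0.03, 0.93, 0], [0, 0, -0.064], 0.1], [[0.12, 1.86, 0], [0, 0, -0.128], 0.1], [[0.27, 2.79, 0], [0, 0, -0.192], 0.1], [[0.48, 3.7, 0], [0, 0, -0.256], 0.1], [[0.74, 4.59, 0], [0, 0, -0.32], 0.1]]'

```text
time_s: 3.9
position: [0.5827, -0.0114, 0.0862]
ee_rot: [-3.137, 0.002, 0.996]
ft_force: [-7.4, 0.5, 9.8]
gripper_width: 0.212
```

Run:
```python
from h import *
brief(); p=arm.get_state()['position']; x=np.array([.6645,.111])-p[:2]; print(np.linalg.norm(x),np.arctan2(x[1],x[0]))
```

```text
{'time_s': np.float64(3.9), 'qpos': array([ 0.375,  0.487, -0.518,  1.848,  0.301,  0.89 , -0.861]), 'position': array([ 0.583, -0.011,  0.086]), 'ee_rot': array([-3.137e+00,  2.000e-03,  9.960e-01]), 'ft_force': array([-7.372,  0.476,  9.808]), 'wrist_torque': array([ 0.181,  1.146, -0.74 ]), 'gripper_width': np.float64(0.212)}
0.14718628738811493 0.9818356744279758
```

Emit:
step_arm --series '[[[0.03, 0.93, 0], [0, 0, -0.064], 0.1], [[0.12, 1.86, 0], [0, 0, -0.128], 0.1], [[0.27, 2.79, 0], [0, 0, -0.192], 0.1], [[0.48, 3.7, 0], [0, 0, -0.256], 0.1], [[0.74, 4.59, 0], [0, 0, -0.32], 0.1]]'

```text
time_s: 4.32
position: [0.6256, -0.0319, 0.0862]
ee_rot: [-3.137, 0.002, 1.315]
ft_force: [-6.0, -1.0, 9.1]
gripper_width: 0.216
```

Emit:
step_arm --series '[[[0.03, 0.93, 0], [0, 0, -0.064], 0.1], [[0.12, 1.86, 0], [0, 0, -0.128], 0.1], [[0.27, 2.79, 0], [0, 0, -0.192], 0.1], [[0.48, 3.7, 0], [0, 0, -0.256], 0.1], [[0.74, 4.59, 0], [0, 0, -0.32], 0.1]]'

```text
time_s: 4.73
position: [0.6725, -0.0381, 0.0863]
ee_rot: [-3.138, 0.002, 1.633]
ft_force: [-6.2, -2.2, 8.0]
gripper_width: 0.212
```

Run:
```python
from h import *
brief(); p=arm.get_state()['position']; x=np.array([.6645,.111])-p[:2]; print(np.linalg.norm(x),np.arctan2(x[1],x[0]))
```

```text
{'time_s': np.float64(4.733), 'qpos': array([ 0.438,  0.662, -0.61 ,  1.612,  0.431,  1.01 , -0.244]), 'position': array([ 0.673, -0.038,  0.086]), 'ee_rot': array([-3.138e+00,  2.000e-03,  1.633e+00]), 'ft_force': array([-6.22 , -2.249,  8.026]), 'wrist_torque': array([-0.534,  0.864, -0.901]), 'gripper_width': np.float64(0.212)}
0.1493036278714931 1.6246338640544051
```

Emit:
step_arm --series '[[[0, 0, 0], [0, 0, 0], 0.3], [[0, 0, 0], [0, 0, 0], 0.5], [[0, 0, 0], [0, 0, 0], 0.6], [[0, 0, -2], [0, 0, 0.01], 0.6], [[0, 0, -4], [0, 0, 0.02], 0.6]]'

```text
time_s: 5.15
position: [0.6708, -0.0349, 0.1231]
ee_rot: [-3.136, -0.001, 1.617]
ft_force: [1.2, -0.1, 0.2]
gripper_width: 0.598
```

Emit:
step_arm --series '[[[0, 0, -3], [0, 0, 0], 0.6], [[0, 0, -5], [0, 0, 0], 0.6], [[0, 0, -5], [0, 0, 0], 0.6], [[0, 0, -5], [0, 0, 0], 0.6], [[0, 0, -5], [0, 0, 0], 0.6]]'

```text
time_s: 5.57
position: [0.6721, -0.0351, 0.174]
ee_rot: [-3.14, 0.0, 1.617]
ft_force: [0.1, -0.2, -0.5]
gripper_width: 0.604
```

Run:
```python
from h import *
brief(); print(tocm([.52,-.170,.1]))
p,d=grab('top','t1'); cv2.imwrite('pics/t1c.png',cv2.resize(p[130:300,200:420,::-1],None,fx=3.5,fy=3.5,interpolation=cv2.INTER_CUBIC))
```

```text
{'time_s': np.float64(5.567), 'qpos': array([ 0.463,  0.566, -0.649,  1.559,  0.364,  1.143, -0.218]), 'position': array([ 0.672, -0.035,  0.174]), 'ee_rot': array([-3.14 ,  0.   ,  1.617]), 'ft_force': array([ 0.053, -0.171, -0.461]), 'wrist_torque': array([ 0.011, -0.013, -0.016]), 'gripper_width': np.float64(0.604)}
[-12.77 -15.81   7.44]
```

View pics/t1c.png

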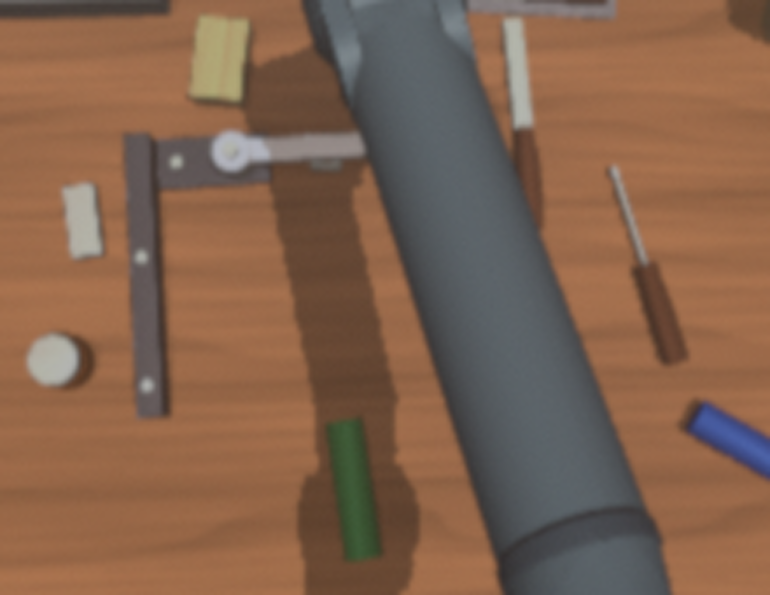

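Emit:
step_arm --series '[[[-2.5, -3.1, 0], [0, 0, 0], 0.6], [[-5, -6.2, 0], [0, 0, 0], 0.6], [[-7.6, -9.4, 1], [0, 0, 0], 0.6], [[-10.2, -12.6, 3], [0, 0, 0], 0.6], [[-12.8, -15.8, 5], [0, 0, 0], 0.6]]'

```text
time_s: 6.03
position: [0.5251, -0.1661, 0.1276]
ee_rot: [-3.14, -0.0, 1.617]
ft_force: [-0.1, -0.4, -0.7]
gripper_width: 0.597
```

Emit:
step_arm --series '[[[0, 0, 1], [0, 0, 0], 0.6], [[0, 0, 2.4], [0, 0, 0], 0.6], [[0, 0, 2.4], [0, 0, 0], 0.6], [[0, 0, 2.4], [0, 0, 0], 0.6], [[0, 0, 2.4], [0, 0, 0], 0.6]]'

```text
time_s: 6.45
position: [0.529, -0.1629, 0.1056]
ee_rot: [3.14, -0.001, 1.62]
ft_force: [0.6, 0.9, 0.1]
gripper_width: 0.598
```

Run:
```python
from h import *
brief(); print(tocm([.52,-.170,.006]))
grab('wrist','w2'); grab('scene','s2')
```

```text
{'time_s': np.float64(6.45), 'qpos': array([ 0.765,  0.431, -0.64 ,  1.909,  0.321,  0.904,  0.017]), 'position': array([ 0.529, -0.163,  0.106]), 'ee_rot': array([ 3.14e+00, -1.00e-03,  1.62e+00]), 'ft_force': array([0.584, 0.906, 0.058]), 'wrist_torque': array([ 0.013, -0.032, -0.02 ]), 'gripper_width': np.float64(0.598)}
[-0.67 -0.95  9.95]
```

View pics/w2.png

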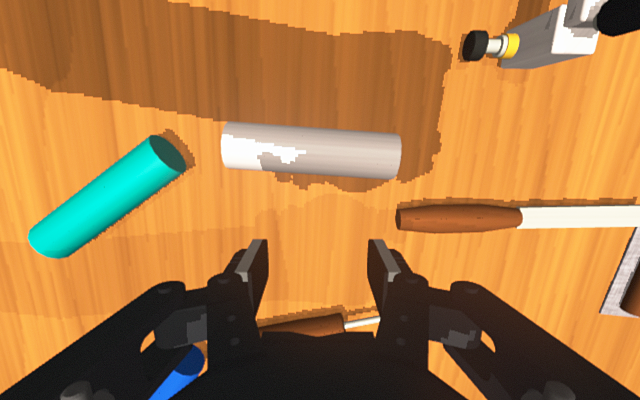

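View pics/s2.png

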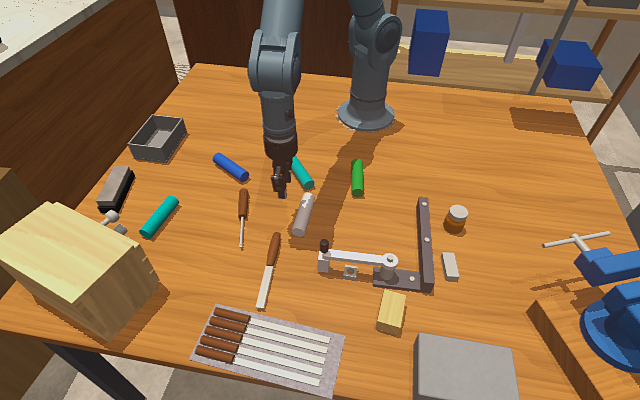

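Emit:
step_arm --series '[[[-0.5, -0.9, 2.5], [0, 0, 0], 0.6], [[-0.5, -0.9, 5], [0, 0, 0], 0.6], [[-0.5, -0.9, 7], [0, 0, 0], 0.6], [[-0.5, -0.9, 8.5], [0, 0, 0], 0.6], [[-0.5, -0.9, 9.2], [0, 0, 0], 0.6]]'

```text
time_s: 6.97
position: [0.5183, -0.1694, 0.0118]
ee_rot: [-3.14, -0.001, 1.618]
ft_force: [-0.7, -0.1, 0.5]
gripper_width: 0.597
```

Emit:
step_arm --series '[[[0, 0, 0.2], [0, 0, 0], 0.6], [[0, 0, 0.4], [0, 0, 0], 0.6], [[0, 0, 0.4], [0, 0, 0], 0.6], [[0, 0, 0.4], [0, 0, 0], 0.6], [[0, 0, 0.4], [0, 0, 0], 0.6]]'

```text
time_s: 7.38
position: [0.5197, -0.1706, 0.0103]
ee_rot: [3.14, 0.001, 1.617]
ft_force: [-0.5, -0.9, -0.6]
gripper_width: 0.599
```

Run:
```python
from h import *
brief(); grab('wrist','w3')
```

```text
{'time_s': np.float64(7.383), 'qpos': array([ 0.712,  0.566, -0.559,  1.962,  0.439,  0.733, -0.063]), 'position': array([ 0.52 , -0.171,  0.01 ]), 'ee_rot': array([3.140e+00, 1.000e-03, 1.617e+00]), 'ft_force': array([-0.534, -0.858, -0.588]), 'wrist_torque': array([ 0.007, -0.048,  0.071]), 'gripper_width': np.float64(0.599)}
```

View pics/w3.png

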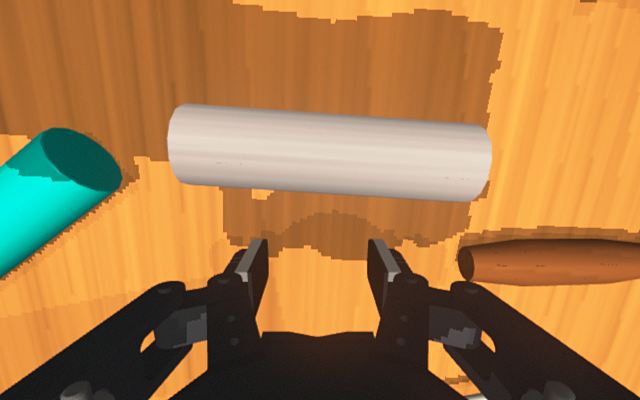

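Emit:
step_arm --series '[[[0.8, 0, 0], [0, 0, 0], 0.6], [[1.4, 0, 0], [0, 0, 0], 0.6], [[1.9, 0, 0], [0, 0, 0], 0.6], [[2.3, 0, 0], [0, 0, 0], 0.6], [[2.7, 0, 0], [0, 0, 0], 0.6]]'

```text
time_s: 7.85
position: [0.5175, -0.1428, 0.0094]
ee_rot: [3.141, 0.0, 1.618]
ft_force: [-0.5, -0.5, 0.0]
gripper_width: 0.597
```

Emit:
step_arm --series '[[[0.4, 0, 0], [0, 0, 0], 0.6], [[0.8, 0, 0], [0, 0, 0], 0.6], [[1.2, 0, 0], [0, 0, 0], 0.6], [[1.6, 0, 0], [0, 0, 0], 0.6], [[2, 0, 0], [0, 0, 0], 0.6]]'

```text
time_s: 8.27
position: [0.5164, -0.1231, 0.0092]
ee_rot: [-3.142, -0.0, 1.617]
ft_force: [-0.4, -0.2, -0.1]
gripper_width: 0.6
```

Run:
```python
from h import *
brief(); grab('wrist','w4')
```

```text
{'time_s': np.float64(8.267), 'qpos': array([ 0.641,  0.548, -0.568,  1.998,  0.44 ,  0.718, -0.153]), 'position': array([ 0.516, -0.123,  0.009]), 'ee_rot': array([-3.142, -0.   ,  1.617]), 'ft_force': array([-0.38 , -0.178, -0.082]), 'wrist_torque': array([-0.117, -0.018,  0.012]), 'gripper_width': np.float64(0.6)}
```

View pics/w4.png

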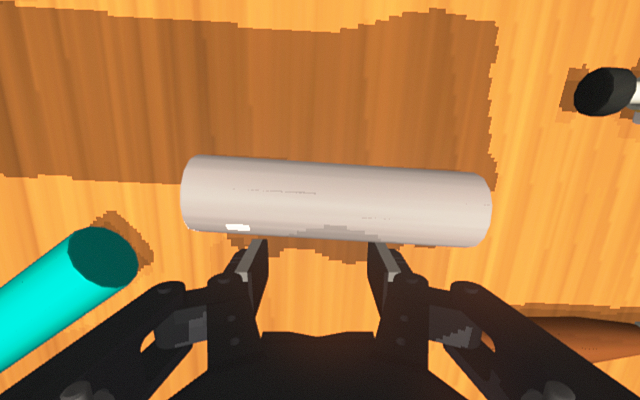

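Emit:
step_arm --series '[[[0.4, 0, 0], [0, 0, 0], 0.6], [[0.8, 0, 0], [0, 0, 0], 0.6], [[1.2, 0, 0], [0, 0, 0], 0.6], [[1.6, 0, 0], [0, 0, 0], 0.6], [[2, 0, 0], [0, 0, 0], 0.6]]'

```text
time_s: 8.73
position: [0.5155, -0.103, 0.0092]
ee_rot: [3.142, -0.0, 1.617]
ft_force: [-0.7, -0.4, 0.4]
gripper_width: 0.6
```

Emit:
step_arm --series '[[[0.4, 0, 0], [0, 0, 0], 0.6], [[0.8, 0, 0], [0, 0, 0], 0.6], [[1.2, 0, 0], [0, 0, 0], 0.6], [[1.6, 0, 0], [0, 0, 0], 0.6], [[2, 0, 0], [0, 0, 0], 0.6]]'

```text
time_s: 9.15
position: [0.5146, -0.083, 0.0092]
ee_rot: [-3.142, -0.0, 1.617]
ft_force: [-0.3, -0.3, -0.3]
gripper_width: 0.603
```

Run:
```python
from h import *
brief(); grab('wrist','w5')
```

```text
{'time_s': np.float64(9.15), 'qpos': array([ 0.576,  0.536, -0.577,  2.021,  0.442,  0.709, -0.233]), 'position': array([ 0.515, -0.083,  0.009]), 'ee_rot': array([-3.142, -0.   ,  1.617]), 'ft_force': array([-0.29 , -0.251, -0.319]), 'wrist_torque': array([-0.095,  0.018, -0.018]), 'gripper_width': np.float64(0.603)}
```

View pics/w5.png

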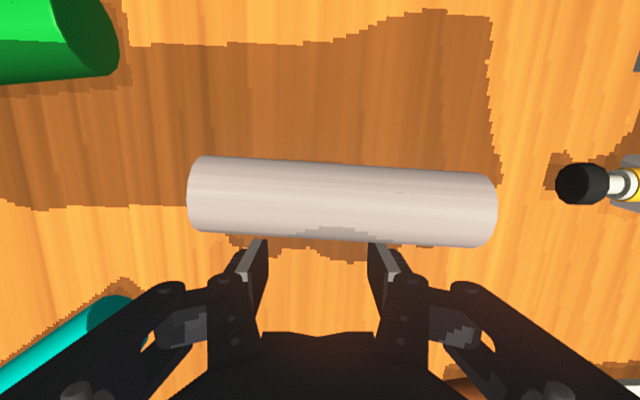

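Emit:
step_arm --series '[[[0.5, 0, 0], [0, 0, 0], 0.6], [[1, 0, 0], [0, 0, 0], 0.6], [[1.5, 0, 0], [0, 0, 0], 0.6], [[2, 0, 0], [0, 0, 0], 0.6], [[2.5, 0, 0], [0, 0, 0], 0.6]]'

```text
time_s: 9.62
position: [0.5134, -0.0577, 0.0092]
ee_rot: [-3.141, -0.0, 1.617]
ft_force: [0.8, -0.6, 0.2]
gripper_width: 0.6
```

Emit:
step_arm --series '[[[0.5, 0, 0], [0, 0, 0], 0.6], [[1, 0, 0], [0, 0, 0], 0.6], [[1.5, 0, 0], [0, 0, 0], 0.6], [[2, 0, 0], [0, 0, 0], 0.6], [[2.5, 0, 0], [0, 0, 0], 0.6]]'

```text
time_s: 10.03
position: [0.5123, -0.033, 0.0093]
ee_rot: [3.142, 0.0, 1.617]
ft_force: [1.3, -0.8, -0.1]
gripper_width: 0.597
```

Emit:
step_arm --series '[[[0.5, 0, 0], [0, 0, 0], 0.6], [[1, 0, 0], [0, 0, 0], 0.6], [[1.5, 0, 0], [0, 0, 0], 0.6], [[2, 0, 0], [0, 0, 0], 0.6], [[2.5, 0, 0], [0, 0, 0], 0.6]]'

```text
time_s: 10.45
position: [0.5111, -0.008, 0.0092]
ee_rot: [-3.142, -0.0, 1.617]
ft_force: [0.1, -0.3, 0.3]
gripper_width: 0.599
```

Run:
```python
from h import *
brief(); grab('wrist','w6')
```

```text
{'time_s': np.float64(10.45), 'qpos': array([ 0.446,  0.525, -0.591,  2.044,  0.448,  0.7  , -0.385]), 'position': array([ 0.511, -0.008,  0.009]), 'ee_rot': array([-3.142, -0.   ,  1.617]), 'ft_force': array([ 0.057, -0.255,  0.327]), 'wrist_torque': array([-0.079, -0.016,  0.002]), 'gripper_width': np.float64(0.599)}
```

View pics/w6.png

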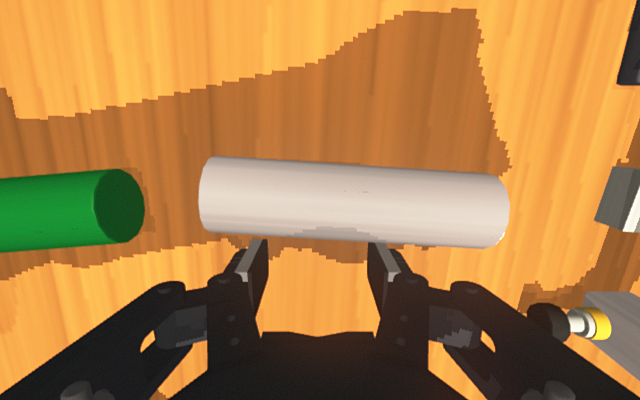

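Run:
```python
from h import *
print('green end',ray('top',200+345/3.5,130+420/3.5,.036),ray('top',200+330/3.5,130+425/3.5,.018), ray('wrist',143,205,.018))
print('bar ends',ray('wrist',199,195,.018),ray('wrist',509,210,.018)); print('tip',ray('wrist',528,320,.018))
```

```text
green end [0.41411446 0.01195144 0.036     ] [0.40975682 0.02697516 0.018     ] [0.4270943  0.01724661 0.018     ]
bar ends [0.45397546 0.02344161 0.018     ] [0.60168817 0.02313935 0.018     ]
tip [ 0.62524124 -0.03704118  0.018     ]
```

Emit:
step_arm --series '[[[0.5, 0, 0], [0, 0, 0], 0.6], [[1, 0, 0], [0, 0, 0], 0.6], [[1.5, 0, 0], [0, 0, 0], 0.6], [[2, 0, 0], [0, 0, 0], 0.6], [[2.5, 0, 0], [0, 0, 0], 0.6]]'

```text
time_s: 10.92
position: [0.51, 0.0169, 0.0093]
ee_rot: [3.142, -0.0, 1.617]
ft_force: [-0.0, -0.7, 0.1]
gripper_width: 0.607
```

Emit:
step_arm --series '[[[0.5, 0, 0], [0, 0, 0], 0.6], [[1, 0, 0], [0, 0, 0], 0.6], [[1.5, 0, 0], [0, 0, 0], 0.6], [[2, 0, 0], [0, 0, 0], 0.6], [[2.5, 0, 0], [0, 0, 0], 0.6]]'

```text
time_s: 11.33
position: [0.5088, 0.0419, 0.0092]
ee_rot: [-3.142, -0.0, 1.617]
ft_force: [-0.7, -0.1, 0.7]
gripper_width: 0.602
```

Emit:
step_arm --series '[[[0.5, 0, 0], [0, 0, 0], 0.6], [[1, 0, 0], [0, 0, 0], 0.6], [[1.5, 0, 0], [0, 0, 0], 0.6], [[2, 0, 0], [0, 0, 0], 0.6], [[2.5, 0, 0], [0, 0, 0], 0.6]]'

```text
time_s: 11.75
position: [0.5077, 0.0669, 0.0092]
ee_rot: [-3.142, 0.0, 1.617]
ft_force: [-0.1, -0.2, -0.1]
gripper_width: 0.606
```

Emit:
step_arm --series '[[[0.5, 0, 0], [0, 0, 0], 0.6], [[1, 0, 0], [0, 0, 0], 0.6], [[1.5, 0, 0], [0, 0, 0], 0.6], [[2, 0, 0], [0, 0, 0], 0.6], [[2.5, 0, 0], [0, 0, 0], 0.6]]'

```text
time_s: 12.17
position: [0.5065, 0.0918, 0.0092]
ee_rot: [-3.142, -0.0, 1.617]
ft_force: [-0.0, -0.3, -1.2]
gripper_width: 0.603
```

Run:
```python
from h import *
brief(); grab('wrist','w7')
```

```text
{'time_s': np.float64(12.167), 'qpos': array([ 0.261,  0.534, -0.603,  2.035,  0.46 ,  0.708, -0.589]), 'position': array([0.507, 0.092, 0.009]), 'ee_rot': array([-3.142, -0.   ,  1.617]), 'ft_force': array([-0.035, -0.275, -1.184]), 'wrist_torque': array([-0.078,  0.013,  0.077]), 'gripper_width': np.float64(0.603)}
```

View pics/w7.png

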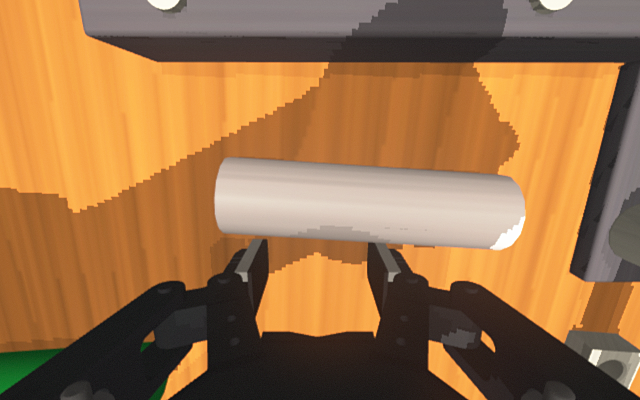

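Emit:
step_arm --series '[[[0.4, 0, 0], [0, 0, 0], 0.6], [[0.8, 0, 0], [0, 0, 0], 0.6], [[1.2, 0, 0], [0, 0, 0], 0.6], [[1.6, 0, 0], [0, 0, 0], 0.6], [[2, 0, 0], [0, 0, 0], 0.6]]'

```text
time_s: 12.63
position: [0.5057, 0.1115, 0.0092]
ee_rot: [3.142, 0.0, 1.616]
ft_force: [0.5, -0.3, 0.0]
gripper_width: 0.598
```

Emit:
step_arm --series '[[[0.3, 0, 0], [0, 0, 0], 0.6], [[0.6, 0, 0], [0, 0, 0], 0.6], [[0.9, 0, 0], [0, 0, 0], 0.6], [[1.2, 0, 0], [0, 0, 0], 0.6], [[1.4, 0, 0], [0, 0, 0], 0.6]]'

```text
time_s: 13.05
position: [0.505, 0.1258, 0.0093]
ee_rot: [3.142, -0.0, 1.617]
ft_force: [-0.0, -0.1, -0.2]
gripper_width: 0.601
```

Run:
```python
from h import *
brief(); grab('wrist','w8')
```

```text
{'time_s': np.float64(13.05), 'qpos': array([ 0.197,  0.543, -0.606,  2.022,  0.465,  0.715, -0.655]), 'position': array([0.505, 0.126, 0.009]), 'ee_rot': array([ 3.142, -0.   ,  1.617]), 'ft_force': array([-0.035, -0.075, -0.218]), 'wrist_torque': array([-0.003,  0.038,  0.017]), 'gripper_width': np.float64(0.601)}
```

View pics/w8.png

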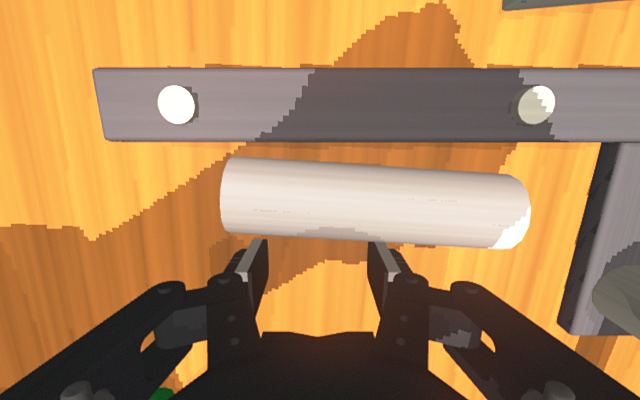

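Emit:
step_arm --series '[[[0.2, 0, 0], [0, 0, 0], 0.6], [[0.4, 0, 0], [0, 0, 0], 0.6], [[0.6, 0, 0], [0, 0, 0], 0.6], [[0.7, 0, 0], [0, 0, 0], 0.6], [[0.8, 0, 0], [0, 0, 0], 0.6]]'

```text
time_s: 13.52
position: [0.5046, 0.1336, 0.0092]
ee_rot: [3.142, -0.0, 1.617]
ft_force: [-0.1, -0.1, 0.1]
gripper_width: 0.6
```

Emit:
step_arm --series '[[[0.1, 0, 0], [0, 0, 0], 0.6], [[0.2, 0, 0], [0, 0, 0], 0.6], [[0.3, 0, 0], [0, 0, 0], 0.6], [[0.4, 0, 0], [0, 0, 0], 0.6], [[0.4, 0, 0], [0, 0, 0], 0.6]]'

```text
time_s: 13.93
position: [0.505, 0.1356, 0.0093]
ee_rot: [3.141, 0.002, 1.615]
ft_force: [0.2, -4.0, 2.7]
gripper_width: 0.603
```

Run:
```python
from h import *
brief(); grab('wrist','w9')
```

```text
{'time_s': np.float64(13.933), 'qpos': array([ 0.175,  0.546, -0.604,  2.016,  0.468,  0.719, -0.677]), 'position': array([0.505, 0.136, 0.009]), 'ee_rot': array([3.141e+00, 2.000e-03, 1.615e+00]), 'ft_force': array([ 0.242, -3.999,  2.717]), 'wrist_torque': array([-0.928, -0.13 , -0.074]), 'gripper_width': np.float64(0.603)}
```

View pics/w9.png

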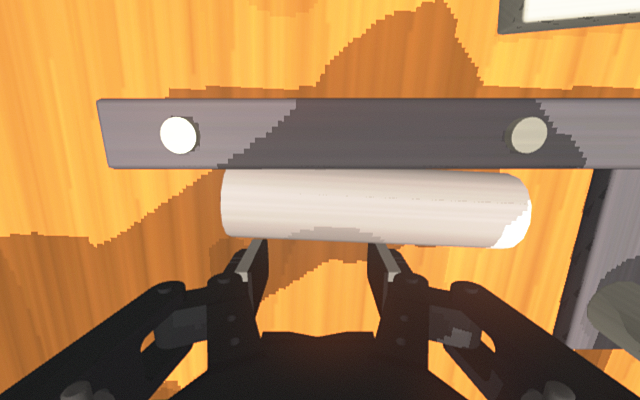

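Emit:
step_arm --series '[[[-0.5, 0, 0], [0, 0, 0], 0.6], [[-1, 0, 0], [0, 0, 0], 0.6], [[-1, 1.2, 0], [0, 0, 0], 0.6], [[-1, 2.5, 0], [0, 0, 0], 0.6], [[-0.7, 2.5, 0], [0, 0, 0], 0.6]]'

```text
time_s: 14.4
position: [0.5325, 0.1316, 0.0096]
ee_rot: [3.138, -0.002, 1.615]
ft_force: [1.1, 0.4, -0.2]
gripper_width: 0.597
```

Emit:
step_arm --series '[[[0.1, 0, 0], [0, 0, 0], 0.6], [[0.2, 0, 0], [0, 0, 0], 0.6], [[0.3, 0, 0], [0, 0, 0], 0.6], [[0.4, 0, 0], [0, 0, 0], 0.6], [[0.5, 0, 0], [0, 0, 0], 0.6]]'

```text
time_s: 14.82
position: [0.5284, 0.1358, 0.009]
ee_rot: [-3.14, 0.002, 1.617]
ft_force: [-1.5, -1.9, 1.4]
gripper_width: 0.599
```

Emit:
step_arm --series '[[[0.05, 0, 0], [0, 0, 0], 0.6], [[0.1, 0, 0], [0, 0, 0], 0.6], [[0.15, 0, 0], [0, 0, 0], 0.6], [[0.2, 0, 0], [0, 0, 0], 0.6], [[0.25, 0, 0], [0, 0, 0], 0.6]]'

```text
time_s: 15.23
position: [0.5297, 0.1383, 0.0094]
ee_rot: [3.141, 0.001, 1.616]
ft_force: [-1.1, -3.2, 2.3]
gripper_width: 0.603
```

Run:
```python
from h import *
brief(); grab('wrist','w10')
```

```text
{'time_s': np.float64(15.233), 'qpos': array([ 0.169,  0.58 , -0.597,  1.958,  0.473,  0.745, -0.662]), 'position': array([0.53 , 0.138, 0.009]), 'ee_rot': array([3.141e+00, 1.000e-03, 1.616e+00]), 'ft_force': array([-1.145, -3.189,  2.349]), 'wrist_torque': array([-0.626,  0.043, -0.089]), 'gripper_width': np.float64(0.603)}
```

View pics/w10.png

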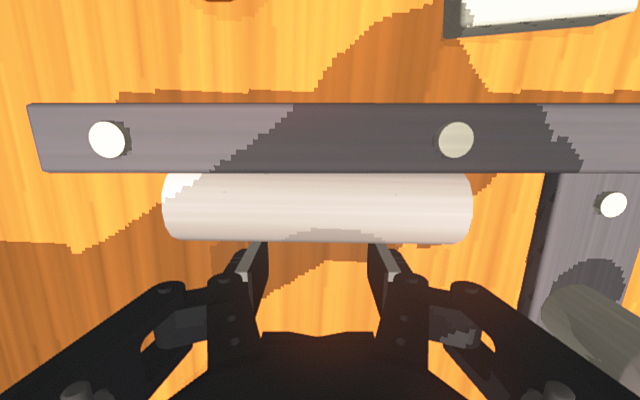

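Emit:
step_arm --series '[[[-0.3, 0, 0], [0, 0, 0], 0.6], [[-1, 0, 0], [0, 0, 0], 0.6], [[-2.5, 0, 0], [0, 0, 0], 0.6], [[-4, 0, 0], [0, 0, 0], 0.6], [[-4, 0, -3], [0, 0, 0], 0.6]]'

```text
time_s: 15.7
position: [0.5266, 0.0934, 0.0341]
ee_rot: [-3.13, 0.003, 1.613]
ft_force: [-0.4, -2.3, -0.4]
gripper_width: 0.601
```

Emit:
step_arm --series '[[[0, 0, -4], [0, 0, 0], 0.6], [[0, 0, -8], [0, 0, 0], 0.6], [[0, 0, -11], [0, 0, 0], 0.6], [[0, 0, -13], [0, 0, 0], 0.6], [[0, 0, -13], [0, 0, 0], 0.6]]'

```text
time_s: 16.12
position: [0.5353, 0.1006, 0.1748]
ee_rot: [3.13, -0.002, 1.617]
ft_force: [0.7, 0.1, 0.4]
gripper_width: 0.604
```

Run:
```python
from h import *
brief(); grab('wrist','w11')
p,d=grab('top','t2'); cv2.imwrite('pics/t2c.png',cv2.resize(p[130:300,200:420,::-1],None,fx=3.5,fy=3.5,interpolation=cv2.INTER_CUBIC))
C=cloud('top',d)
```

```text
{'time_s': np.float64(16.117), 'qpos': array([ 0.371,  0.326, -0.733,  1.886,  0.257,  1.013, -0.424]), 'position': array([0.535, 0.101, 0.175]), 'ee_rot': array([ 3.130e+00, -2.000e-03,  1.617e+00]), 'ft_force': array([0.663, 0.116, 0.361]), 'wrist_torque': array([ 0.054, -0.053,  0.006]), 'gripper_width': np.float64(0.604)}
```

View pics/w11.png

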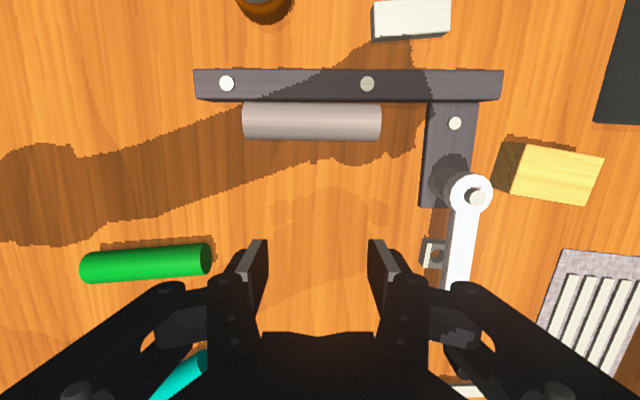

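View pics/t2c.png

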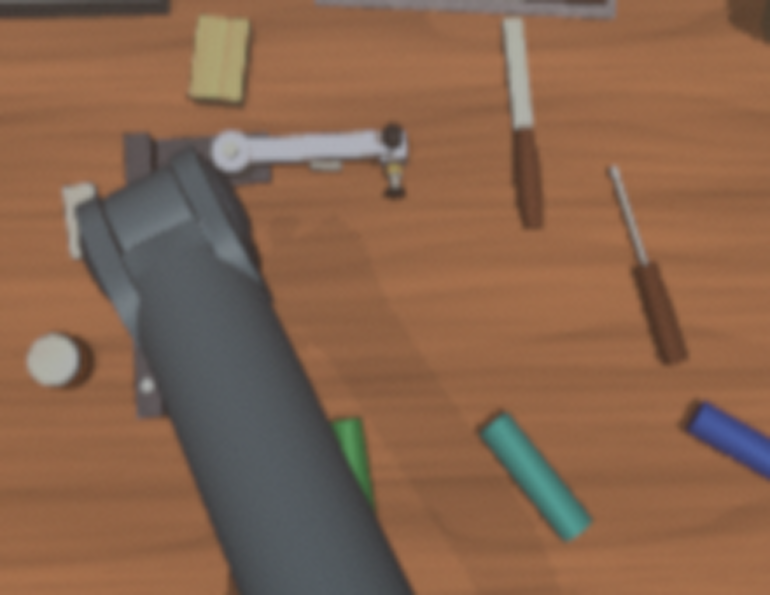

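Run:
```python
from h import *
d=np.load('pics/w11.npy'); C=cloud('wrist',d); Z=C[...,2]
O=np.array([.5116,.1847]); a=.0417; ex=np.array([np.cos(a),np.sin(a)]); ey=np.array([-ex[1],ex[0]])
for nm,(r0,r1,c0,c1),(z0,z1) in [('fence',(60,110,180,520),(.04,.05)),('bar',(98,145,235,390),(.022,.0385)),('bartop',(98,145,235,390),(.0345,.0385))]:
    m=np.zeros(Z.shape,bool); m[r0:r1,c0:c1]=True; m&=(Z>z0)&(Z<z1); P=C[m][:,:2]-O; J=np.c_[P@ex,P@ey]*1000
    print(nm,len(J),J.mean(0),J.min(0),J.max(0),np.polyfit(J[:,0],J[:,1],1)[0],C[m][:,2].mean())
k=ray('top',200+391/3.5,130+130/3.5,.111); print('knob',k, tocm([k[0],k[1],.16]))
```

```text
fence 6146 [13.63625457 11.14397806] [-90.33964311  -1.45958224] [176.85768078  23.45686879] 0.0025759297436830026 0.04114227847974759
bar 4868 [ 11.61628591 -19.17611912] [-57.41643465 -36.45821708] [83.80913048  0.38028647] -0.0019776084345278343 0.02898477909819589
bartop 61 [46.45179781 -1.08039632] [-53.29763932  -1.39099123] [80.76220237  0.38028647] 0.0010286867764564504 0.035816912378538686
knob [ 0.67302089 -0.03751346  0.111     ] [-14.3   13.46   1.03]
```

Emit:
step_arm --series '[[[-2.8, 2.7, 0], [0, 0, 0], 0.6], [[-5.6, 5.4, 0], [0, 0, 0], 0.6], [[-8.4, 8.1, 0], [0, 0, 0], 0.6], [[-11.2, 10.8, 0], [0, 0, 0], 0.6], [[-14, 13.5, 0], [0, 0, 0], 0.6]]'

```text
time_s: 16.63
position: [0.672, -0.0361, 0.166]
ee_rot: [-3.137, -0.0, 1.617]
ft_force: [0.5, 0.9, 1.1]
gripper_width: 0.6
```

Emit:
step_arm --series '[[[0, 0, 1], [0, 0, 0], 0.6], [[0, 0, 2], [0, 0, 0], 0.6], [[0, 0, 2.5], [0, 0, 0], 0.6], [[0, 0, 2.5], [0, 0, 0], 0.6], [[0, 0, 2.5], [0, 0, 0], 0.6]]'

```text
time_s: 17.05
position: [0.6706, -0.0322, 0.1427]
ee_rot: [-3.138, -0.001, 1.621]
ft_force: [-0.0, 0.1, 0.5]
gripper_width: 0.593
```

Run:
```python
from h import *
brief(); print(tocm([.6725,-.0375,.0865]))
grab('wrist','w12')
```

```text
{'time_s': np.float64(17.05), 'qpos': array([ 0.435,  0.589, -0.613,  1.586,  0.367,  1.088, -0.222]), 'position': array([ 0.671, -0.032,  0.143]), 'ee_rot': array([-3.138e+00, -1.000e-03,  1.621e+00]), 'ft_force': array([-0.025,  0.147,  0.472]), 'wrist_torque': array([ 0.022, -0.068,  0.023]), 'gripper_width': np.float64(0.593)}
[-0.55  0.18  5.62]
```

View pics/w12.png

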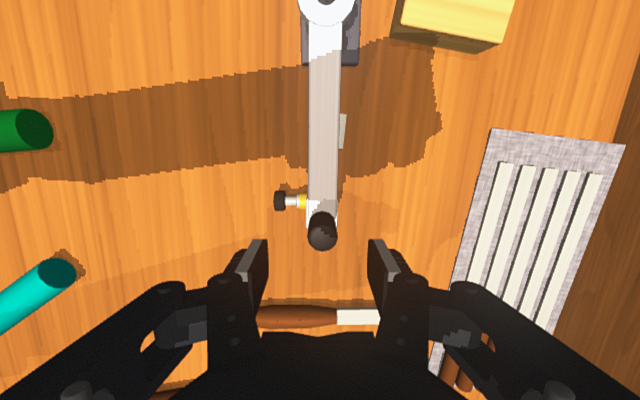

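Emit:
step_arm --series '[[[-0.4, 0.1, 1.5], [0, 0, 0], 0.6], [[-0.4, 0.1, 3], [0, 0, 0], 0.6], [[-0.4, 0.1, 4.5], [0, 0, 0], 0.6], [[-0.4, 0.1, 5.6], [0, 0, 0], 0.6], [[-0.4, 0.1, 5.6], [0, 0, 0], 0.6]]'

```text
time_s: 17.52
position: [0.6703, -0.039, 0.0834]
ee_rot: [-3.134, -0.0, 1.617]
ft_force: [-0.8, -0.1, -0.3]
gripper_width: 0.6
```

Emit:
step_arm --series '[[[0, 0, 0], [0, 0, 0], 0.5], [[0, 0, 0], [0, 0, 0], 0.4], [[0, 0, 0], [0, 0, 0], 0.3], [[0, 0, 0], [0, 0, 0], 0.3], [[0, 0, 0], [0, 0, 0], 0.3]]'

```text
time_s: 17.93
position: [0.6744, -0.0385, 0.0892]
ee_rot: [3.14, 0.0, 1.617]
ft_force: [0.1, 0.0, -0.6]
gripper_width: 0.3
```

Emit:
step_arm --series '[[[0, 0, 0], [0, 0, 0], 0.25], [[0, 0, 0], [0, 0, 0], 0.2], [[0, 0, 0], [0, 0, 0], 0.15], [[0, 0, 0], [0, 0, 0], 0.1], [[0, 0, 0], [0, 0, 0], 0.1]]'

```text
time_s: 18.35
position: [0.6741, -0.0386, 0.0891]
ee_rot: [3.141, 0.0, 1.617]
ft_force: [-1.3, -0.4, 5.1]
gripper_width: 0.208
```

Run:
```python
from h import *
brief(); p=arm.get_state()['position']; x=np.array([.6645,.111])-p[:2]; print(np.linalg.norm(x),np.arctan2(x[1],x[0]))
# circle fit from first swing
P=np.array([[.5275,.059],[.5482,.0216],[.5827,-.0114],[.6256,-.0319],[.6725,-.0381]])
A=np.c_[2*P,np.ones(5)]; s=np.linalg.lstsq(A,(P**2).sum(1),rcond=None)[0]; print(s[:2],np.sqrt(s[2]+s[0]**2+s[1]**2))
```

```text
{'time_s': np.float64(18.35), 'qpos': array([ 0.422,  0.651, -0.584,  1.611,  0.408,  1.003, -0.243]), 'position': array([ 0.674, -0.039,  0.089]), 'ee_rot': array([3.141, 0.   , 1.617]), 'ft_force': array([-1.332, -0.4  ,  5.082]), 'wrist_torque': array([-0.06 ,  0.364, -0.018]), 'gripper_width': np.float64(0.208)}
0.14994073778010344 1.6345415435322148
[0.66846035 0.11271968] 0.15086170123235615
```

Emit:
step_arm --series '[[[0.03, -0.96, 0], [0, 0, 0.064], 0.1], [[0.12, -1.91, 0], [0, 0, 0.128], 0.1], [[0.28, -2.86, 0], [0, 0, 0.192], 0.1], [[0.49, -3.8, 0], [0, 0, 0.256], 0.1], [[0.76, -4.72, 0], [0, 0, 0.32], 0.1]]'

```text
time_s: 18.77
position: [0.6304, -0.0338, 0.0892]
ee_rot: [3.131, -0.003, 1.296]
ft_force: [7.2, -0.8, -1.9]
gripper_width: 0.209
```

Emit:
step_arm --series '[[[0.03, -0.96, 0], [0, 0, 0.064], 0.1], [[0.12, -1.91, 0], [0, 0, 0.128], 0.1], [[0.28, -2.86, 0], [0, 0, 0.192], 0.1], [[0.49, -3.8, 0], [0, 0, 0.256], 0.1], [[0.76, -4.72, 0], [0, 0, 0.32], 0.1]]'

```text
time_s: 19.18
position: [0.5867, -0.0146, 0.0891]
ee_rot: [3.133, -0.004, 0.976]
ft_force: [6.1, -2.6, -2.6]
gripper_width: 0.206
```

Emit:
step_arm --series '[[[0.03, -0.96, 0], [0, 0, 0.064], 0.1], [[0.12, -1.91, 0], [0, 0, 0.128], 0.1], [[0.28, -2.86, 0], [0, 0, 0.192], 0.1], [[0.49, -3.8, 0], [0, 0, 0.256], 0.1], [[0.76, -4.72, 0], [0, 0, 0.32], 0.1]]'

```text
time_s: 19.6
position: [0.5512, 0.0171, 0.0891]
ee_rot: [3.134, -0.004, 0.656]
ft_force: [5.1, -4.0, -0.2]
gripper_width: 0.211
```

```bash
cat >> h.py <<'E'
def ang():
    st=arm.get_state(); p=st['position']; x=np.array([.6665,.112])-p[:2]; th=np.arctan2(x[1],x[0])-.0417
    O=np.array([.5116,.1847]); ey=np.array([-np.sin(.0417),np.cos(.0417)]); ar=th+.0417
    f=st['ft_force'][:2]; print('r',np.linalg.norm(x).round(4),'theta',th.round(4),'yaw',(st['ee_rot'][2]-.0417).round(4),'jig y',((p[:2]-O)@ey*1000).round(2),'tang force',(f@np.array([-np.sin(ar),np.cos(ar)])).round(2),'t',st['time_s'],'wt',st['wrist_torque'].round(2),'f',st['ft_force'].round(2))
E
python3 -c "
from h import *
ang()"
```

```text
r 0.1493 theta 0.6469 yaw 0.6142 jig y -169.11 tang force -6.37 t 19.6 wt [-0.8  -0.89  0.71] f [ 5.11 -4.05 -0.24]
```

Emit:
step_arm --series '[[[0.03, -0.96, 0], [0, 0, 0.064], 0.1], [[0.12, -1.91, 0], [0, 0, 0.128], 0.1], [[0.28, -2.86, 0], [0, 0, 0.192], 0.1], [[0.49, -3.8, 0], [0, 0, 0.256], 0.1], [[0.76, -4.72, 0], [0, 0, 0.32], 0.1]]'

```text
time_s: 20.02
position: [0.5272, 0.0584, 0.089]
ee_rot: [3.136, -0.002, 0.336]
ft_force: [2.6, -5.5, 2.6]
gripper_width: 0.208
```

Emit:
step_arm --series '[[[0, -0.4, 0], [0, 0, 0.027], 0.1], [[0.02, -0.8, 0], [0, 0, 0.053], 0.1], [[0.05, -1.2, 0], [0, 0, 0.08], 0.1], [[0.09, -1.6, 0], [0, 0, 0.107], 0.1], [[0.13, -2, 0], [0, 0, 0.134], 0.1]]'

```text
time_s: 20.43
position: [0.5212, 0.0776, 0.089]
ee_rot: [3.136, -0.001, 0.204]
ft_force: [0.1, -5.7, 4.9]
gripper_width: 0.211
```

```bash
python3 -c "
from h import *
ang(); grab('scene','s3'); p=cv2.imread('pics/s3.png'); cv2.imwrite('pics/s3c.png',cv2.resize(p[150:330,300:480],None,fx=4,fy=3.3,interpolation=cv2.INTER_CUBIC)); grab('wrist','w13')"
```

```text
r 0.1493 theta 0.1909 yaw 0.1621 jig y -107.42 tang force -5.61 t 20.4333 wt [-1.08  0.    0.76] f [ 0.12 -5.74  4.9 ]
```

View pics/s3c.png

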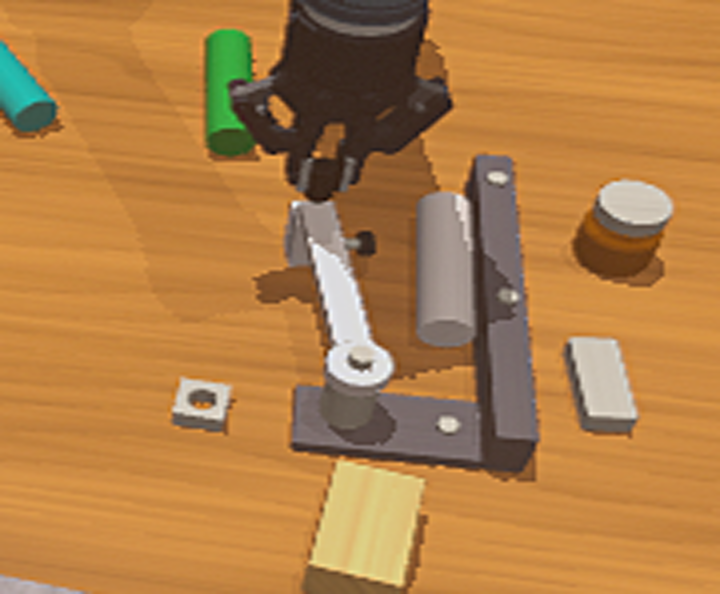

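View pics/w13.png

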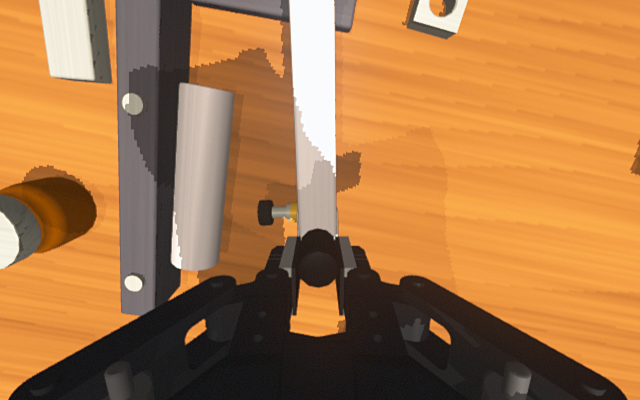

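```bash
python3 -c "
from h import *
O=np.array([.5116,.1847]);a=.0417;ex=np.array([np.cos(a),np.sin(a)]);ey=np.array([-ex[1],ex[0]])
for u,v,z in [(257,212,.018),(264,203,.028),(264,225,.018),(319,256,.111)]:
    P=ray('wrist',u,v,z)[:2]-O; print(u,v,(P@ex*1000).round(1),(P@ey*1000).round(1))
"
```

```text
257 212 -1.9 -61.7
264 203 9.1 -67.5
264 225 -11.4 -68.2
319 256 13.5 -106.3
```

Emit:
step_arm --series '[[[0, -0.3, 0], [0, 0, 0.02], 0.1], [[0.01, -0.6, 0], [0, 0, 0.04], 0.1], [[0.03, -0.9, 0], [0, 0, 0.06], 0.1], [[0.05, -1.2, 0], [0, 0, 0.08], 0.1], [[0.07, -1.5, 0], [0, 0, 0.1], 0.1]]'

```text
time_s: 20.95
position: [0.5184, 0.0925, 0.089]
ee_rot: [3.137, -0.001, 0.104]
ft_force: [-0.2, -5.9, 6.6]
gripper_width: 0.21
```

```bash
python3 -c "
from h import *
ang()"
```

```text
r 0.1493 theta 0.0896 yaw 0.062 jig y -92.45 tang force -5.84 t 20.95 wt [-1.15  0.22  0.69] f [-0.18 -5.92  6.57]
```

Emit:
step_arm --series '[[[0, -0.1, 0], [0, 0, 0.007], 0.1], [[0, -0.2, 0], [0, 0, 0.013], 0.1], [[0, -0.3, 0], [0, 0, 0.02], 0.1], [[0.01, -0.4, 0], [0, 0, 0.027], 0.1], [[0.01, -0.5, 0], [0, 0, 0.033], 0.1]]'

```text
time_s: 21.37
position: [0.5178, 0.0976, 0.089]
ee_rot: [3.137, -0.001, 0.072]
ft_force: [-1.1, -5.6, 7.3]
gripper_width: 0.207
```

```bash
python3 -c "
from h import *
ang(); grab('wrist','w14')"
```

```text
r 0.1494 theta 0.055 yaw 0.03 jig y -87.31 tang force -5.47 t 21.3667 wt [-1.13  0.25  0.69] f [-1.14 -5.61  7.33]
```

View pics/w14.png

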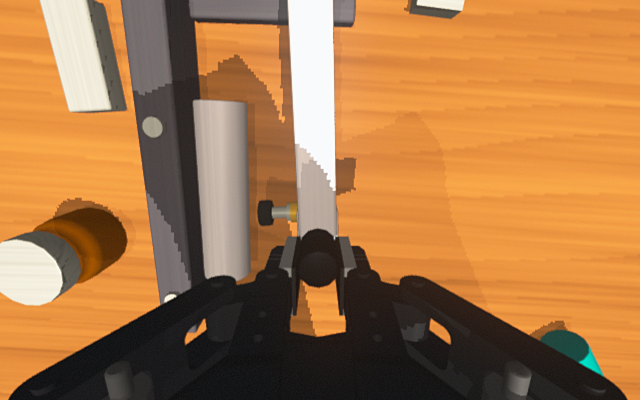

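Emit:
step_arm --series '[[[0, -0.1, 0], [0, 0, 0.007], 0.1], [[0, -0.2, 0], [0, 0, 0.013], 0.1], [[0, -0.3, 0], [0, 0, 0.02], 0.1], [[0, -0.35, 0], [0, 0, 0.024], 0.1], [[0.01, -0.4, 0], [0, 0, 0.027], 0.1]]'

```text
time_s: 21.83
position: [0.5175, 0.1015, 0.089]
ee_rot: [3.137, -0.0, 0.045]
ft_force: [-1.7, -6.5, 8.2]
gripper_width: 0.206
```

```bash
cat >> h.py <<'E'
def T():
    st=arm.get_state(); p=st['position']; r=p[:2]-np.array([.6665,.112]); f=st['ft_force']
    m=r[0]*f[1]-r[1]*f[0]+st['wrist_torque'][2]; print('hinge N at knob',(m/.15).round(2))
E
python3 -c "
from h import *
ang();T()"
```

```text
r 0.1494 theta 0.0285 yaw 0.0031 jig y -83.36 tang force -6.34 t 21.8333 wt [-1.14  0.36  0.72] f [-1.68 -6.47  8.24]
hinge N at knob 11.14
```

Emit:
step_arm --series '[[[0, -0.05, 0], [0, 0, 0.003], 0.1], [[0, -0.1, 0], [0, 0, 0.007], 0.1], [[0, -0.15, 0], [0, 0, 0.01], 0.1], [[0, -0.2, 0], [0, 0, 0.013], 0.1], [[0, -0.2, 0], [0, 0, 0.013], 0.1]]'

```text
time_s: 22.25
position: [0.5173, 0.1036, 0.089]
ee_rot: [3.137, -0.0, 0.032]
ft_force: [-0.9, -5.8, 8.0]
gripper_width: 0.207
```

```bash
python3 -c "
from h import *
ang();T();grab('wrist','w15');p=cv2.imread('pics/w15.png');cv2.imwrite('pics/w15c.png',cv2.resize(p[90:300,180:350],None,fx=3.5,fy=2.8,interpolation=cv2.INTER_CUBIC))"
```

```text
r 0.1494 theta 0.0142 yaw -0.01 jig y -81.22 tang force -5.77 t 22.25 wt [-1.09  0.37  0.62] f [-0.86 -5.83  8.05]
hinge N at knob 9.91
```

View pics/w15c.png

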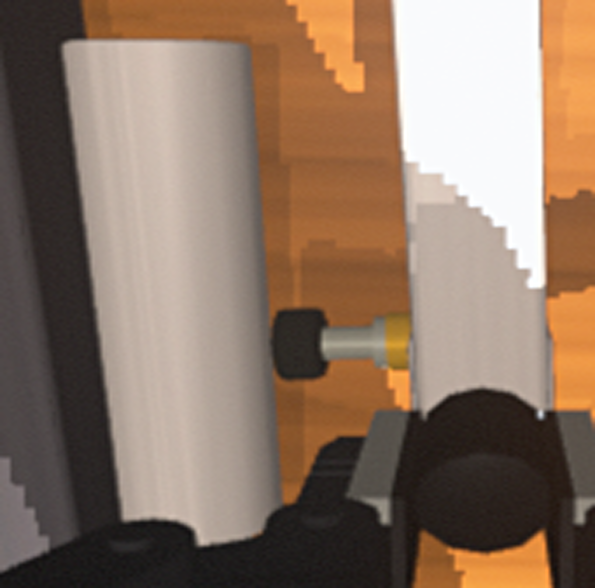

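```bash
cat >> h.py <<'E'
def feel(n=6):
    v=[];X=[]
    for i in range(n):
        st=arm.get_state(); p=st['position']; r=p[:2]-np.array([.6665,.112]); f=st['ft_force']
        v.append([(r[0]*f[1]-r[1]*f[0]+st['wrist_torque'][2])/.15,f[1],st['wrist_torque'][0],st['wrist_torque'][2]]); X.append(p); img,d=arm.camera('wrist')
    v=np.array(v); print('N@knob,fy,wtx,wtz',v.mean(0).round(3),'sd',v.std(0).round(3),'pos',np.mean(X,0).round(4),st['time_s']); return img
E
python3 -c "
from h import *
feel()"
```

```text
N@knob,fy,wtx,wtz [10.304 -6.014 -1.11   0.663] sd [0.455 0.618 0.031 0.029] pos [0.5173 0.1036 0.089 ] 22.55
```

Emit:
step_arm --series '[[[0, -0.02, 0], [0, 0, 0.001], 0.1], [[0, -0.05, 0], [0, 0, 0.003], 0.1], [[0, -0.07, 0], [0, 0, 0.005], 0.1], [[0, -0.1, 0], [0, 0, 0.007], 0.1], [[0, -0.1, 0], [0, 0, 0.007], 0.1]]'

```text
time_s: 23.02
position: [0.5173, 0.1047, 0.089]
ee_rot: [3.137, -0.0, 0.025]
ft_force: [-1.2, -5.5, 6.7]
gripper_width: 0.212
```

```bash
python3 -c "
from h import *
feel()"
```

```text
N@knob,fy,wtx,wtz [ 9.946 -5.631 -1.068  0.661] sd [0.296 0.172 0.017 0.038] pos [0.5173 0.1047 0.089 ] 23.2667
```

Emit:
step_arm --series '[[[0, -0.02, 0], [0, 0, 0.001], 0.1], [[0, -0.05, 0], [0, 0, 0.003], 0.1], [[0, -0.07, 0], [0, 0, 0.005], 0.1], [[0, -0.1, 0], [0, 0, 0.007], 0.1], [[0, -0.1, 0], [0, 0, 0.007], 0.1]]'

```text
time_s: 23.73
position: [0.5172, 0.1053, 0.089]
ee_rot: [3.136, -0.0, 0.018]
ft_force: [-0.8, -6.3, 8.3]
gripper_width: 0.21
```

```bash
python3 -c "
from h import *
p=feel();cv2.imwrite('pics/w16c.png',cv2.resize(p[90:300,180:350,::-1],None,fx=3.5,fy=2.8,interpolation=cv2.INTER_CUBIC))"
```

```text
N@knob,fy,wtx,wtz [10.929 -6.197 -1.157  0.726] sd [0.267 0.172 0.023 0.022] pos [0.5172 0.1054 0.089 ] 23.9833
```

View pics/w16c.png

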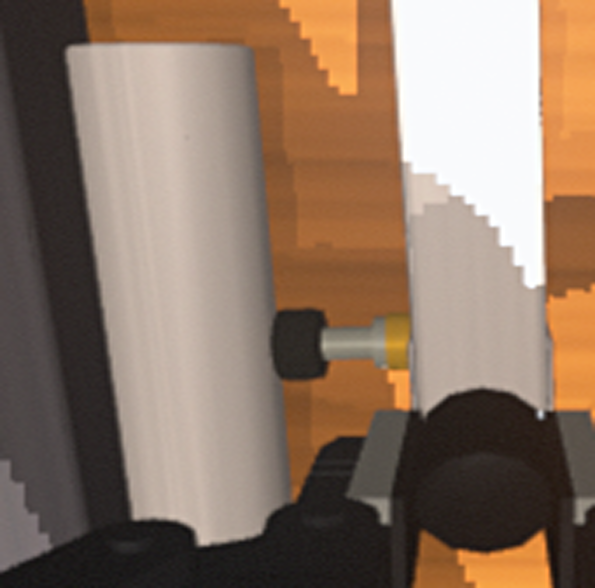

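Emit:
step_arm --series '[[[0, -0.05, 0], [0, 0, 0.003], 0.1], [[0, -0.1, 0], [0, 0, 0.007], 0.1], [[0, -0.15, 0], [0, 0, 0.01], 0.1], [[0, -0.2, 0], [0, 0, 0.013], 0.1], [[0, -0.2, 0], [0, 0, 0.013], 0.1]]'

```text
time_s: 24.45
position: [0.5172, 0.1068, 0.089]
ee_rot: [3.135, -0.0, 0.005]
ft_force: [-0.7, -7.0, 8.6]
gripper_width: 0.211
```

```bash
python3 -c "
from h import *
feel()"
```

```text
N@knob,fy,wtx,wtz [12.053 -7.108 -1.329  0.755] sd [0.507 0.408 0.027 0.041] pos [0.5172 0.1068 0.089 ] 24.7
```

Emit:
step_arm --series '[[[0, -0.05, 0], [0, 0, 0.003], 0.1], [[0, -0.1, 0], [0, 0, 0.007], 0.1], [[0, -0.15, 0], [0, 0, 0.01], 0.1], [[0, -0.2, 0], [0, 0, 0.013], 0.1], [[0, -0.2, 0], [0, 0, 0.013], 0.1]]'

```text
time_s: 25.17
position: [0.5171, 0.1083, 0.089]
ee_rot: [3.135, 0.0, -0.008]
ft_force: [-1.9, -7.5, 8.7]
gripper_width: 0.208
```

```bash
python3 -c "
from h import *
p=feel();cv2.imwrite('pics/w17c.png',cv2.resize(p[90:300,180:350,::-1],None,fx=3.5,fy=2.8,interpolation=cv2.INTER_CUBIC))"
```

```text
N@knob,fy,wtx,wtz [12.958 -7.666 -1.454  0.805] sd [0.706 0.611 0.021 0.026] pos [0.5171 0.1083 0.089 ] 25.4167
```

View pics/w17c.png

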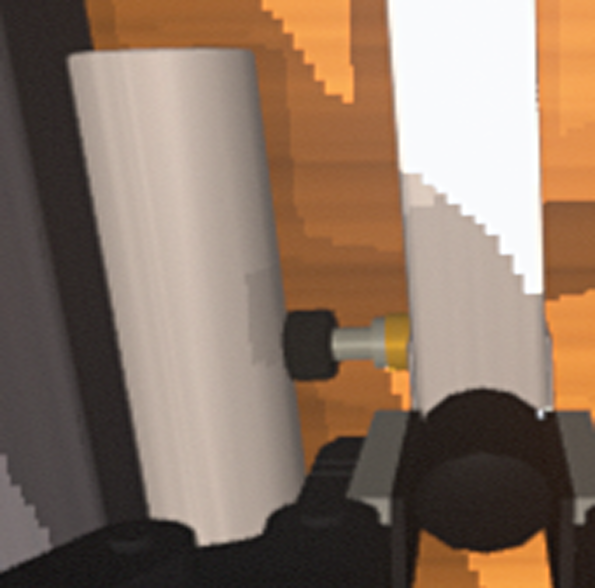

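Emit:
step_arm --series '[[[0, -0.08, 0], [0, 0, 0.005], 0.1], [[0, -0.16, 0], [0, 0, 0.011], 0.1], [[0, -0.24, 0], [0, 0, 0.016], 0.1], [[0, -0.32, 0], [0, 0, 0.021], 0.1], [[0, -0.36, 0], [0, 0, 0.024], 0.1]]'

```text
time_s: 25.88
position: [0.5179, 0.1083, 0.0889]
ee_rot: [3.132, -0.0, -0.04]
ft_force: [-1.4, -11.9, 9.6]
gripper_width: 0.208
```

```bash
python3 -c "
from h import *
p=feel();cv2.imwrite('pics/w18c.png',cv2.resize(p[90:300,180:350,::-1],None,fx=3.5,fy=2.8,interpolation=cv2.INTER_CUBIC))"
```

```text
N@knob,fy,wtx,wtz [ 11.068 -11.618  -2.403  -0.061] sd [0.38  0.397 0.029 0.019] pos [0.5179 0.1083 0.0889] 26.1333
```

View pics/w18c.png

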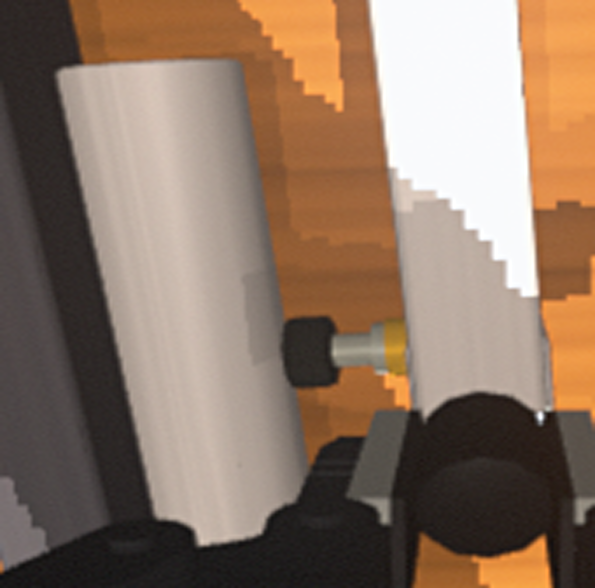

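Emit:
step_arm --series '[[[0, -0.05, 0], [0, 0, 0], 0.1], [[0, -0.1, 0], [0, 0, 0], 0.1], [[0, -0.15, 0], [0, 0, 0], 0.1], [[0, -0.2, 0], [0, 0, 0], 0.1], [[0, -0.2, 0], [0, 0, 0], 0.1]]'

```text
time_s: 26.6
position: [0.518, 0.1085, 0.0889]
ee_rot: [3.13, 0.0, -0.041]
ft_force: [-2.0, -13.6, 9.8]
gripper_width: 0.209
```

```bash
python3 -c "
from h import *
p=feel(4);print(arm.get_state()['ee_rot'])"
```

```text
N@knob,fy,wtx,wtz [ 13.516 -14.368  -2.85   -0.101] sd [0.528 0.474 0.016 0.017] pos [0.5179 0.1085 0.0889] 26.75
[ 3.12993052e+00  4.01747853e-04 -4.10848522e-02]
```

Emit:
step_arm --series '[[[0, -0.05, 0], [0, 0, 0], 0.1], [[0, -0.1, 0], [0, 0, 0], 0.1], [[0, -0.15, 0], [0, 0, 0], 0.1], [[0, -0.2, 0], [0, 0, 0], 0.1], [[0, -0.2, 0], [0, 0, 0], 0.1]]'

```text
time_s: 27.22
position: [0.5179, 0.1094, 0.0889]
ee_rot: [3.129, 0.001, -0.042]
ft_force: [-2.2, -16.6, 11.4]
gripper_width: 0.208
```

```bash
python3 -c "
from h import *
p=feel(4);print(arm.get_state()['ee_rot']);cv2.imwrite('pics/w19c.png',cv2.resize(p[90:300,180:350,::-1],None,fx=3.5,fy=2.8,interpolation=cv2.INTER_CUBIC))"
```

```text
N@knob,fy,wtx,wtz [ 14.354 -15.836  -3.122  -0.195] sd [0.24  0.456 0.032 0.038] pos [0.5179 0.1094 0.0889] 27.3667
[ 3.12872305e+00  9.33838836e-04 -4.23958833e-02]
```

View pics/w19c.png

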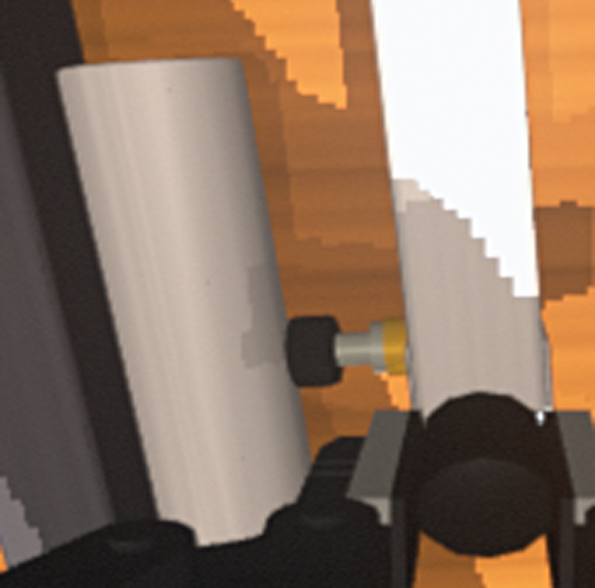

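Emit:
step_arm --series '[[[0, -0.06, 0], [0, 0, 0], 0.1], [[0, -0.12, 0], [0, 0, 0], 0.1], [[0, -0.18, 0], [0, 0, 0], 0.1], [[0, -0.25, 0], [0, 0, 0], 0.1], [[0, -0.25, 0], [0, 0, 0], 0.1]]'

```text
time_s: 27.83
position: [0.5178, 0.1107, 0.0889]
ee_rot: [3.127, 0.002, -0.044]
ft_force: [-3.3, -17.8, 11.8]
gripper_width: 0.208
```

```bash
python3 -c "
from h import *
p=feel(4);cv2.imwrite('pics/w20c.png',cv2.resize(p[90:300,180:350,::-1],None,fx=3.5,fy=2.8,interpolation=cv2.INTER_CUBIC))"
```

```text
N@knob,fy,wtx,wtz [ 15.025 -17.326  -3.441  -0.318] sd [0.489 0.459 0.011 0.006] pos [0.5178 0.1107 0.0889] 27.9833
```

View pics/w20c.png

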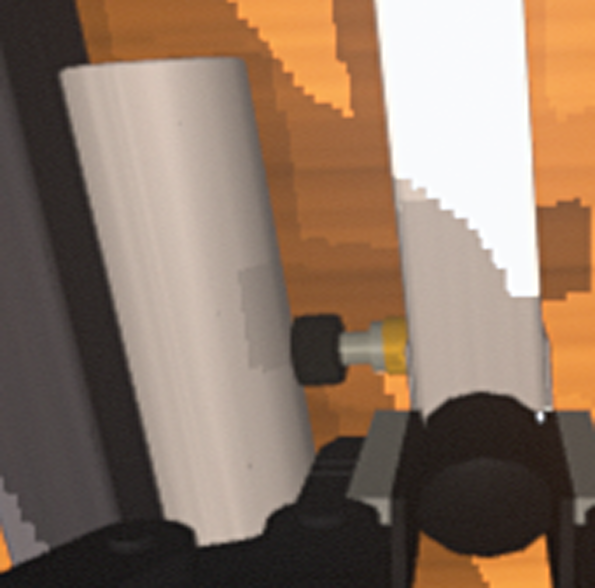

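Emit:
step_arm --series '[[[0, -0.05, 0], [0, 0, 0], 0.1], [[0, -0.1, 0], [0, 0, 0], 0.1], [[0, -0.14, 0], [0, 0, 0], 0.1], [[0, -0.14, 0], [0, 0, 0], 0.1], [[0, -0.14, 0], [0, 0, 0], 0.1]]'

```text
time_s: 28.45
position: [0.5178, 0.1113, 0.0889]
ee_rot: [3.126, 0.002, -0.045]
ft_force: [-2.5, -19.0, 13.0]
gripper_width: 0.21
```

Emit:
step_arm --series '[[[0, 0.2, 0], [0, 0, 0], 0.1], [[0, 0.4, 0], [0, 0, 0], 0.1], [[0, 0.6, 0], [0, 0, 0], 0.1], [[0, 0.8, 0], [0, 0, 0], 0.1], [[0, 0.8, 0], [0, 0, 0], 0.1]]'

```text
time_s: 28.87
position: [0.5179, 0.1112, 0.0889]
ee_rot: [3.137, -0.001, -0.04]
ft_force: [-0.8, -6.9, 6.2]
gripper_width: 0.207
```

```bash
python3 -c "
from h import *
p=feel(4);brief()"
```

```text
N@knob,fy,wtx,wtz [ 4.659 -7.677 -1.521 -0.441] sd [0.493 0.523 0.013 0.028] pos [0.5179 0.1112 0.0889] 29.0167
{'time_s': np.float64(29.067), 'qpos': array([ 0.015,  0.364, -0.354,  1.983,  0.176,  0.824, -2.048]), 'position': array([0.518, 0.111, 0.089]), 'ee_rot': array([ 3.137e+00, -1.000e-03, -4.000e-02]), 'ft_force': array([-1.517, -6.981,  7.056]), 'wrist_torque': array([-1.542,  0.102, -0.397]), 'gripper_width': np.float64(0.208)}
```

Emit:
step_arm --series '[[[0, 0.15, 0], [0, 0, 0], 0.1], [[0, 0.3, 0], [0, 0, 0], 0.1], [[0, 0.4, 0], [0, 0, 0], 0.1], [[0, 0.4, 0], [0, 0, 0], 0.1], [[0, 0.4, 0], [0, 0, 0], 0.25]]'

```text
time_s: 29.48
position: [0.5167, 0.112, 0.0881]
ee_rot: [3.141, -0.0, -0.034]
ft_force: [0.9, -2.9, 1.4]
gripper_width: 0.246
```

Emit:
step_arm --series '[[[0, 0, 0], [0, 0, 0], 0.35], [[0, 0, 0], [0, 0, 0], 0.45], [[0, 0, 0], [0, 0, 0], 0.5], [[0, 0, 0], [0, 0, 0], 0.5], [[0, 0, 0], [0, 0, 0], 0.5]]'

```text
time_s: 29.9
position: [0.5161, 0.1128, 0.0879]
ee_rot: [-3.141, 0.001, -0.033]
ft_force: [-0.3, 0.2, 0.1]
gripper_width: 0.497
```

```bash
python3 -c "
from h import *
brief()
p,d=grab('wrist','w21');cv2.imwrite('pics/w21c.png',cv2.resize(p[90:300,180:350,::-1],None,fx=3.5,fy=2.8,interpolation=cv2.INTER_CUBIC))"
```

```text
{'time_s': np.float64(29.9), 'qpos': array([ 0.019,  0.364, -0.359,  1.987,  0.171,  0.82 , -2.039]), 'position': array([0.516, 0.113, 0.088]), 'ee_rot': array([-3.141e+00,  1.000e-03, -3.300e-02]), 'ft_force': array([-0.257,  0.198,  0.099]), 'wrist_torque': array([ 0.033,  0.007, -0.021]), 'gripper_width': np.float64(0.497)}
```

View pics/w21c.png

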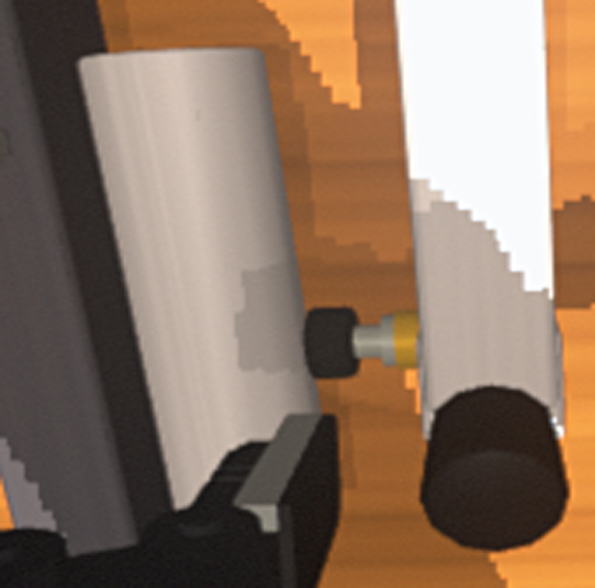

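Emit:
step_arm --series '[[[0, 0, -1], [0, 0, 0], 0.5], [[0, 0, -3], [0, 0, 0], 0.5], [[0, 0, -5.5], [0, 0, 0], 0.5], [[0, 0, -8], [0, 0, 0], 0.5], [[0, 0, -9], [0, 0, 0], 0.5]]'

```text
time_s: 30.37
position: [0.519, 0.1132, 0.1826]
ee_rot: [-3.14, -0.007, -0.034]
ft_force: [0.7, 0.1, 0.4]
gripper_width: 0.501
```

```bash
python3 -c "
from h import *
brief()
p,d=grab('wrist','w22');cv2.imwrite('pics/w22c.png',cv2.resize(p[50:320,100:440,::-1],None,fx=2.2,fy=2.2,interpolation=cv2.INTER_CUBIC))
O=np.array([.5116,.1847]);a=.0417;ex=np.array([np.cos(a),np.sin(a)]);ey=np.array([-ex[1],ex[0]])
C=cloud('wrist',d);Z=C[...,2];J=np.stack([(C[...,:2]-O)@ex,(C[...,:2]-O)@ey],-1)*1000
m=(Z>.02)&(Z<.037)&(J[...,1]<0)&(J[...,1]>-40)&(abs(J[...,0])<100); Q=J[m]; print(len(Q),Q.min(0),Q.max(0),np.median(Q,0))
"
```

```text
{'time_s': np.float64(30.367), 'qpos': array([ 0.049,  0.234, -0.382,  1.919,  0.104,  1.   , -1.984]), 'position': array([0.519, 0.113, 0.183]), 'ee_rot': array([-3.14 , -0.007, -0.034]), 'ft_force': array([0.691, 0.14 , 0.43 ]), 'wrist_torque': array([ 0.023, -0.051, -0.005]), 'gripper_width': np.float64(0.501)}
3631 [-48.18227508 -39.95918083] [ 8.20982621e+01 -1.13232462e-02] [ 21.07481044 -22.95265954]
```

View pics/w22c.png

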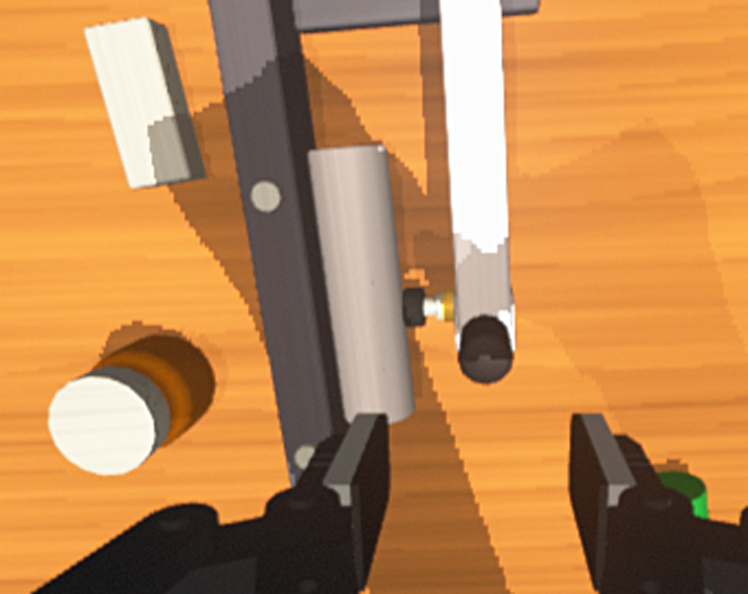

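Emit:
step_arm --series '[[[0, 2, -2], [0, 0, 0], 0.5], [[0, 5, -4], [0, 0, 0], 0.5], [[0, 8, -5], [0, 0, 0], 0.5], [[0, 11, -5], [0, 0, 0], 0.5], [[0, 14, -5], [0, 0, 0], 0.5]]'

```text
time_s: 30.83
position: [0.5118, -0.0289, 0.2286]
ee_rot: [3.141, -0.001, -0.034]
ft_force: [0.7, 0.3, -0.1]
gripper_width: 0.504
```

Emit:
step_arm --series '[[[0, 3, 0], [0, 0, 0], 0.5], [[0, 6, 0], [0, 0, 0], 0.5], [[0, 9, 0], [0, 0, 0], 0.5], [[0, 9, 0], [0, 0, 0], 0.5], [[0, 9, 0], [0, 0, 0], 0.5]]'

```text
time_s: 31.25
position: [0.5076, -0.1203, 0.227]
ee_rot: [3.142, 0.002, -0.04]
ft_force: [-0.1, 1.6, 0.1]
gripper_width: 0.501
```

Run:
```python
from h import *
brief()
p,d=grab('top','t3'); cv2.imwrite('pics/t3c.png',cv2.resize(p[130:300,200:420,::-1],None,fx=3.5,fy=3.5,interpolation=cv2.INTER_CUBIC))
O=np.array([.5116,.1847]);a=.0417;ex=np.array([np.cos(a),np.sin(a)]);ey=np.array([-ex[1],ex[0]])
C=cloud('top',d);Z=C[...,2];J=np.stack([(C[...,:2]-O)@ex,(C[...,:2]-O)@ey],-1)*1000
m=(Z>.02)&(Z<.042)&(J[...,1]<-3)&(J[...,1]>-38)&(abs(J[...,0])<100); Q=J[m].astype(np.float32); print('bar',len(Q),cv2.minAreaRect(Q),Q.mean(0))
m=(Z>.1)&(Z<.118)&(J[...,1]<-40)&(J[...,1]>-120)&(abs(J[...,0])<60);Q=J[m];print('knob',len(Q),Q.mean(0))
grab('scene','s4')
```

```text
{'time_s': np.float64(31.25), 'qpos': array([ 0.349,  0.158, -0.213,  1.898,  0.038,  1.092, -1.49 ]), 'position': array([ 0.508, -0.12 ,  0.227]), 'ee_rot': array([ 3.142e+00,  2.000e-03, -4.000e-02]), 'ft_force': array([-0.054,  1.595,  0.122]), 'wrist_torque': array([-0.024, -0.002,  0.014]), 'gripper_width': np.float64(0.501)}
bar 391 ((13.020923614501953, -20.043224334716797), (130.48623657226562, 33.71183776855469), 0.14626124501228333) [ 11.570516 -20.232224]
knob 32 [ -0.67532045 -74.98608248]
```

View pics/t3c.png

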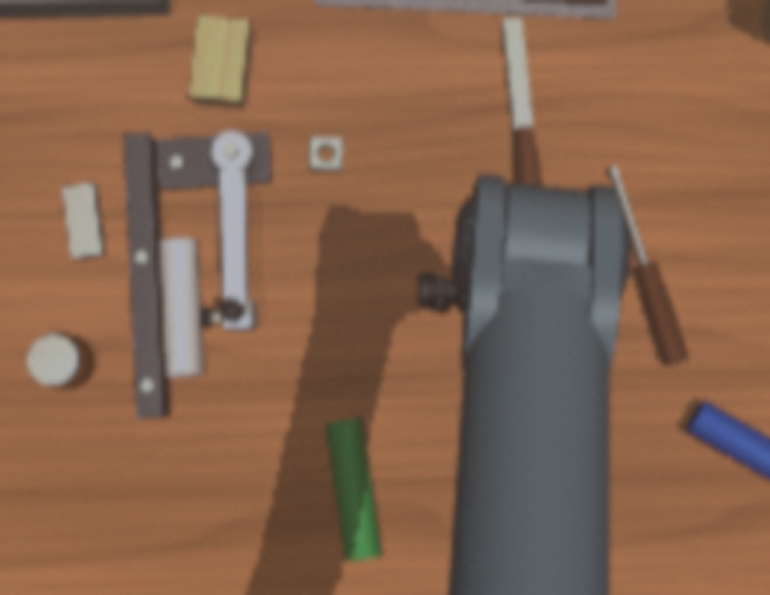

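View pics/s4.png

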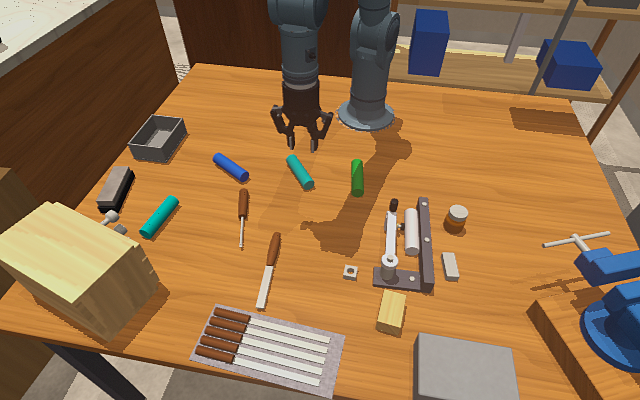

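```bash
python3 -c "
from h import *
print(arm.job_done())"
```

```text
the job is handed in; nothing more can be done
None
```

The bar is nipped against the fence by the plunger. The job was handed in at about 31 s of the 72 s allowed; it reports no verdict.

- **What I did:** I swung the hold-in arm out to about 1.6 rad. With the open fingers I then rolled the plain aluminium bar about 0.28 m to the fence, with almost no pushing force until it touched. The first contact left the bar slightly skewed, so I shifted the fingers along it and pressed it flush at about 3 N. I then gripped the knob, swung the arm back, felt the touch, and pushed the plunger in a further 5 to 6 mm. I took most of the load off before letting go.
- **Last checks:** the top camera shows the bar's middle at jig x about 13 mm, within 0.01 rad of parallel to the fence. Its depth reading put the axis at y = -20 mm, against -18 mm for flush, which is within the calibration error. The arm is within about 0.05 rad of the fence's line, and none of the other things looks moved. The robot is clear, with the wrist force near zero.
- **Less certain points:**
  - **Plunger force:** I estimated it at about 5 N from how much the hinge load rose, not from a direct reading.
  - **Knob slip:** the knob slipped about 0.03 rad in the grip on the way in. I finished the push by moving the tool without turning it.
  - **Rolling:** I judged it from the very low pushing force, because the bar has no marks that show it turning.

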